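# Preload a pack of sample bars in a ratchet rig

### The arm

A 7-joint arm with a two-finger parallel gripper is mounted at the origin on the work surface. World frame = base frame: x ahead of the robot, y to its left, z up, the work surface at z = 0. Lengths are in m, angles in degrees, forces in N, time in s.
With the tool pointing down it reaches from about 0.425 to 0.875 m from the base axis. Payload 9.9 kg.
Tool frame: the origin (TCP) lies at the very end of the fingers, on their centre line; the grasp point (between the pads) lies hold_point_z behind it (hold_point_z is the distance from the TCP to the grasp point, in m); z points along the fingers, y is the direction in which the jaws open and shut (so a half turn about z gives the same grasp; the last joint's range is limited). The gripper opens to 85 mm and grips with 20 to 120 N. Pads are 22 mm wide; open, the fingers measure 114 mm over their backs; the gripper's body (76 mm by 85 mm) begins 54 mm behind the grasp point. The pads swing forward as they close: fully open they stand 13 mm farther back than shut.
Start: joints at [58.969, 32.985, 1.427, 82.34, -0.859, 64.687, -3.237], TCP at [0.298, -0.605, 0.231] pointing down, gripper open.
Joint ranges: [-157.87, 157.87], [-19.46, 123.44], [-87.15, 90], [11.01, 140.99], [-62.26, 242.26], [9.8, 113.94], [-161.44, 161.44]. Speed limits (degrees/s): [127.2, 127.2, 172.46, 172.46, 180, 180, 180].

### API

Orientations are given as [roll, pitch, yaw] about the fixed x, y, z axes, in that order (R = Rz(yaw) Ry(pitch) Rx(roll)).
In Python, from station import move_pose, line_to, movej, open_jaws, grasp, hold, ik, read_state, camera, get_calibration, Unreachable, finish_job, hold_point_z gives the robot as it stands. Calls block until the motion is done:
- move_pose(position, orientation): joint-space move of the TCP to a pose.
- line_to(position, rotation=None, speed=0.15, f_stop=None): straight line of the TCP; rotation=None keeps the orientation; speed is the mean speed in m/s. With f_stop (N) it stops when the force on the tool has changed by that much, and returns True; else False.
- movej(angles): joint-space move.
- open_jaws() and grasp(grip_force=None): open the fingers fully, or close them until they stop; grip_force is the grip in N (None keeps the last).
- hold(seconds).
- ik(position, orientation): joint angles nearest the present ones, or None.
- read_state(): the state.
- camera(name): name is "side" or "top" or "wrist"; returns the picture (420x560x3 uint8, blue, green, red); there is no depth.
- get_calibration(name): a dict with "fovy" (degrees; the focal length in pixels is half the picture's height over the tangent of half this angle, whatever the lens; pixels are square), "cx", "cy" (the principal point, pixels), "rvec" (rotation vector, rad) and "tvec" (3), from world to camera coordinates, as OpenCV has them; the wrist camera has in their place "hand_eye" (4x4, takes a point from camera to tool coordinates, whose origin is the TCP and whose axes are the flange's). Camera axes: x right, y down, z forward; pixel columns grow to the right and rows downward; lengths in m; the calibration is good to about 2 mm. A picture is of the moment at which its call begins: read the wrist's pose just before it. get_calibration takes no time and is no camera call.
A pose or a line that the arm cannot do raises Unreachable and nothing moves.
- finish_job(): hands the job in, once; it reports no verdict.
The state is a dict: "clock": time; "joint_pos": joint angles; "qvel": joint speeds; "effort": joint torques, N m; "position": TCP position; "eef_rot": TCP orientation; "ft_force": force on the tool from outside, world axes, zero at the start; "moment": the same for the moment, N m; "grip_width": opening from 0.0 (shut) to 1.0 (fully open).
Only numpy, scipy, OpenCV 4.12 (cv2) and the standard library are available. Lean on these libraries where they do the work, as an engineer would, in place of code of your own. Each camera call takes 0.05 s, during which the arm holds its last target.

### The job

Lay all the blue-ended sample bars side by side in one row in the rig's channel, square across it and flat on its floor, the first one close to the anvil, then swing the toggle clamp over centre onto the row so that it cannot buckle. Pump the T-handled lever in full strokes, without pushing the ram itself by hand, until the white ring on the ram's spring nose has gone into its collar while the red ring still shows. Last swing the clamp fully back open so that the pack is left loaded, and leave everything else on the table where it is.

Things in the scene. Friction and masses are not known exactly. Their poses are not given: they have to be found in the camera images.
- bar1: sample bar: square aluminium bar 50 x 24 x 24 mm (its own x, y, z), about 0.09 kg, with a 6 mm blue polymer cap on each end of its x axis; origin at its centre. It starts lying on the table on one of its long sides; which long side is up does not matter. Two to four bars are there; the others are absent.
- bar2: sample bar: square aluminium bar 50 x 24 x 24 mm (its own x, y, z), about 0.09 kg, with a 6 mm blue polymer cap on each end of its x axis; origin at its centre. It starts lying on the table on one of its long sides; which long side is up does not matter. Two to four bars are there; the others are absent.
- bar3: sample bar: square aluminium bar 50 x 24 x 24 mm (its own x, y, z), about 0.09 kg, with a 6 mm blue polymer cap on each end of its x axis; origin at its centre. It starts lying on the table on one of its long sides; which long side is up does not matter. Two to four bars are there; the others are absent.
- bar4: sample bar: square aluminium bar 50 x 24 x 24 mm (its own x, y, z), about 0.09 kg, with a 6 mm blue polymer cap on each end of its x axis; origin at its centre. It starts lying on the table on one of its long sides; which long side is up does not matter. Two to four bars are there; the others are absent.
- stop (a point): on the rig: foot of the anvil face, mid-channel, on the channel floor, 30 mm above the table. Its y axis runs along the channel and the ram's line towards the anvil, z is up. Bars lie at negative y: touching the anvil the first bar's centre is at y = -12 mm, the next at -36 mm and so on, 12 mm above this floor, each bar's x axis along this x (either way round).
- rig: fixed rig; origin 110 mm before the anvil, on the table, axes as stop. Channel: 56 mm wide inside, 110 mm long; guide walls 6 mm thick, 6 mm above the floor. The anvil stands 50 mm above the floor, a white force gauge behind it, 65 mm high, reaching to 186 mm beyond the face. The clamp stands at x below -70 mm; open, it is clear of the channel. The lever's frame is 121 mm high, 240 to 280 mm from the anvil.
- pump (a joint): tilt of the pump lever, rad: -0.25 leaning to the anvil (end stop), 0 upright, 0.25 leaning away from it (end stop). Going from -0.25 to 0.25 is the working stroke: the ram advances one 12 mm tooth. A stroke must pass 0.21, the way back -0.19. A holding pawl keeps the ram. The lever stays where left; 2 N at the handle, up to 9 N with the nose pressed.
- pump_grip (a point): centre of the lever's black T-handle, a level round bar 18 mm thick and 84 mm long along the rig's x axis, 125 mm from the pivot, about 235 mm above the table when upright. It moves with the lever; z points along the lever, away from the pivot.
- pump_hinge (a point): pivot of the pump lever, fixed on the rig, 110 mm above the table, 260 mm from the anvil. The lever turns about the rig's x axis.
- ram: the ram, a toothed steel bar 18 mm wide along the rig's y axis, 42 mm above the table, carrying the nose; it slides to +y only. Moved by the lever, not by hand.
- nose (a joint): how far the ram's spring nose is pressed into its collar, m: 0 free, 0.025 at most, 2.5 N per mm. White ring gone in at 0.003, red ring begins to go in at 0.013. At the right tooth it reads about 0.006 (0.008 with the lever held at its stroke's end); one tooth before, a closed-up row leaves it free; one more is too much. From the start: 3 strokes with four bars, 5 with three, 7 with two.
- nose_face (a point): centre of the nose's front face, a 23 mm disc 42 mm above the table that meets the last bar; at the start it is 113 to 122 mm from the anvil.
- clamp (a joint): swing of the clamp handle, rad: 0 fully open (handle and arm up), 1.40 closed against its stop (handle about level, pointing away from the channel, arm down). The over-centre lock is passed at about 1.15; short of that it does not hold the row. It stays where left; closing takes up to 8 N at the grip, opening about 10 N.
- clamp_grip (a point): a point in the clamp handle's flat orange grip, 84 mm from the handle's pivot. The grip is 16 mm thick along the rig's y axis, 20 mm deep, and spans 38 to 104 mm from the pivot. This point is 157 mm above the table when open, 67 mm when closed.
- clamp_hinge (a point): pivot of the clamp handle, fixed on the rig 76 mm above the table, at x = -132 mm, y = -24 mm of stop. The handle swings in the rig's x-z plane: open it leans 16 degrees from upright towards -x; it closes through -x to 6 degrees below level, pointing to -x.
- clamp_arm: the clamp's steel arm with its black sprung pad (28 mm disc), 84 mm long, 21 mm wide, origin at its pivot 88 mm above the table. Closed, it reaches level over the channel and the pad presses with about 3 N on the row's tops, 24 mm from the anvil, on the first two bars.
- post_holder: dark steel post holder, 32 mm foot, 65 mm tall; origin under its centre. Bystander.
- weight: brass knob weight, 34 mm across, 52 mm tall; origin under its centre. Bystander.
- hex_driver: driver with red handle, 190 mm, lying beyond the rig; origin under its middle. Bystander.
- bottle: white cleaner bottle, 56 mm across, 150 mm tall; origin under its centre. Bystander.
- bracket: aluminium angle bracket 50 x 60 x 60 mm beyond the rig; origin under its centre. Bystander.
- screw_tray: black tray of screws 80 x 110 x 26 mm; origin under its centre. Bystander.
- post: steel post 13 mm thick, 100 mm long, lying beyond the rig. Bystander.
There are look-alikes about, which are no part of the job. Leave any green or pink look-alike of the bar2 alone.

How it is judged (in metres and radians):
On the way, in this order (a step that is already met when the one before it is completed fails the run):
1. all sample bars present lie in the channel, flat and square to it (x of bar1 in the frame of stop between -0.006 and 0.006 m and y of bar1 in the frame of stop between -0.11 and -0.008 m and z of bar1 in the frame of stop between 0.008 and 0.016 m and angle between the x axis of each of bar1, bar2, bar3, bar4 and the x axis of stop, either way round below 0.15 rad and (angle between the y axis of bar1 and the z axis of stop, either way round below 0.15 rad or angle between the z axis of bar1 and the z axis of stop, either way round below 0.15 rad) and x of bar2 in the frame of stop between -0.006 and 0.006 m and y of bar2 in the frame of stop between -0.11 and -0.008 m and z of bar2 in the frame of stop between 0.008 and 0.016 m and (angle between the y axis of bar2 and the z axis of stop, either way round below 0.15 rad or angle between the z axis of bar2 and the z axis of stop, either way round below 0.15 rad) and x of bar3 in the frame of stop between -0.006 and 0.006 m and y of bar3 in the frame of stop between -0.11 and -0.008 m and z of bar3 in the frame of stop between 0.008 and 0.016 m and (angle between the y axis of bar3 and the z axis of stop, either way round below 0.15 rad or angle between the z axis of bar3 and the z axis of stop, either way round below 0.15 rad) and x of bar4 in the frame of stop between -0.006 and 0.006 m and y of bar4 in the frame of stop between -0.11 and -0.008 m and z of bar4 in the frame of stop between 0.008 and 0.016 m and (angle between the y axis of bar4 and the z axis of stop, either way round below 0.15 rad or angle between the z axis of bar4 and the z axis of stop, either way round below 0.15 rad)), for 0.3 s.
2. the toggle clamp is swung over centre onto the row (all of step 1 and value of joint clamp above 1.3 rad and (contact force between clamp_arm and bar1 above 1 N or contact force between clamp_arm and bar2 above 1 N or contact force between clamp_arm and bar3 above 1 N or contact force between clamp_arm and bar4 above 1 N)), for 0.3 s.
3. with the clamp closed, the lever has been pumped until the nose is pressed in past the white ring and not into the red (value of joint clamp above 1.3 rad and value of joint nose between 0.003 and 0.0125 m and x of bar1 in the frame of stop between -0.006 and 0.006 m and y of bar1 in the frame of stop between -0.092 and -0.008 m and z of bar1 in the frame of stop between 0.008 and 0.016 m and angle between the x axis of each of bar1, bar2, bar3, bar4 and the x axis of stop, either way round below 0.15 rad and (angle between the y axis of bar1 and the z axis of stop, either way round below 0.15 rad or angle between the z axis of bar1 and the z axis of stop, either way round below 0.15 rad) and x of bar2 in the frame of stop between -0.006 and 0.006 m and y of bar2 in the frame of stop between -0.092 and -0.008 m and z of bar2 in the frame of stop between 0.008 and 0.016 m and (angle between the y axis of bar2 and the z axis of stop, either way round below 0.15 rad or angle between the z axis of bar2 and the z axis of stop, either way round below 0.15 rad) and x of bar3 in the frame of stop between -0.006 and 0.006 m and y of bar3 in the frame of stop between -0.092 and -0.008 m and z of bar3 in the frame of stop between 0.008 and 0.016 m and (angle between the y axis of bar3 and the z axis of stop, either way round below 0.15 rad or angle between the z axis of bar3 and the z axis of stop, either way round below 0.15 rad) and x of bar4 in the frame of stop between -0.006 and 0.006 m and y of bar4 in the frame of stop between -0.092 and -0.008 m and z of bar4 in the frame of stop between 0.008 and 0.016 m and (angle between the y axis of bar4 and the z axis of stop, either way round below 0.15 rad or angle between the z axis of bar4 and the z axis of stop, either way round below 0.15 rad)), for 0.5 s.
4. the clamp is swung fully back (value of joint clamp below 0.15 rad and value of joint nose between 0.003 and 0.0125 m), for 0.2 s.
At the end, for the whole second after the job is handed in: All bars present lie in the channel in one row (within 6 mm of its middle line, centres 8 to 92 mm from the anvil, height within 4 mm, flat and square across it within 0.15 rad), at rest; nose pressed in 3 to 12.5 mm; clamp open (below 0.15 rad) (all of step 4 and x of bar1 in the frame of stop between -0.006 and 0.006 m and y of bar1 in the frame of stop between -0.092 and -0.008 m and z of bar1 in the frame of stop between 0.008 and 0.016 m and angle between the x axis of each of bar1, bar2, bar3, bar4 and the x axis of stop, either way round below 0.15 rad and (angle between the y axis of bar1 and the z axis of stop, either way round below 0.15 rad or angle between the z axis of bar1 and the z axis of stop, either way round below 0.15 rad) and x of bar2 in the frame of stop between -0.006 and 0.006 m and y of bar2 in the frame of stop between -0.092 and -0.008 m and z of bar2 in the frame of stop between 0.008 and 0.016 m and (angle between the y axis of bar2 and the z axis of stop, either way round below 0.15 rad or angle between the z axis of bar2 and the z axis of stop, either way round below 0.15 rad) and x of bar3 in the frame of stop between -0.006 and 0.006 m and y of bar3 in the frame of stop between -0.092 and -0.008 m and z of bar3 in the frame of stop between 0.008 and 0.016 m and (angle between the y axis of bar3 and the z axis of stop, either way round below 0.15 rad or angle between the z axis of bar3 and the z axis of stop, either way round below 0.15 rad) and x of bar4 in the frame of stop between -0.006 and 0.006 m and y of bar4 in the frame of stop between -0.092 and -0.008 m and z of bar4 in the frame of stop between 0.008 and 0.016 m and (angle between the y axis of bar4 and the z axis of stop, either way round below 0.15 rad or angle between the z axis of bar4 and the z axis of stop, either way round below 0.15 rad) and linear speed of each of bar1, bar2, bar3, bar4 below 0.02 m/s); the robot touches nothing.
It fails at once if the nose is pressed in more than 16 mm (overloaded) (value of joint nose above 0.016 m).
It fails at once if the ram or its nose is pushed by the hand (contact force between the fingers and ram above 3 N).
It fails at once if a bystander is moved more than 30 mm (distance of any of post_holder, weight, hex_driver, bottle, bracket, screw_tray, post from where it was at the start of the episode above 0.03 m).
Of bar1, bar2, bar3, bar4 only 2 to 4 are there at a start; the rules pass over those that are not, and their reading is None.
At some moment in a run one of bar1, bar2, bar3, bar4 may be knocked a few centimetres aside while the robot is not near it.
It also fails if it takes over 210 s, if anything falls off the work surface, if the arm or the gripper's body presses on something with over 40 N, if the wrist force passes 120 N, or if a joint passes its speed limit or range.

## Working session

There is one attempt and no reset: what is moved stays moved. The work goes in short steps, each a Python script; the robot and the scene stay as the last script left them, time stands still between calls to the robot, and variables do not carry over. Pictures are saved under pics/ and viewed, and the job is handed in when it is done.

```bash
ls; mkdir -p pics; python3 - <<'E'
from station import *
import cv2
s=read_state();print(s)
print(hold_point_z)
for n in("side","top","wrist"):
    print(n,get_calibration(n))
    cv2.imwrite(f"pics/{n}0.png",camera(n))
E
```

```text
pics
{'clock': 0.0, 'joint_pos': array([58.96783786, 33.03474057,  1.4232502 , 82.38871704, -0.86077225,
       64.68527179, -3.23820188]), 'qvel': array([-0.08867858, -0.10655113,  0.09562546, -0.02903308, -0.02027028,
       -0.01307927,  0.06552692]), 'effort': array([ 5.64303227e-04, -7.65766025e+01,  2.25055933e+00, -2.85968542e+01,
        1.52604020e-02,  1.25523724e-02,  3.23330175e-05]), 'position': array([ 0.29814692, -0.60506196,  0.23040409]), 'eef_rot': array([-1.79901909e+02,  3.89468539e-03,  2.62313114e+01]), 'ft_force': array([-0.31485692, -0.64548452, -0.092752  ]), 'moment': array([-0.00708391, -0.01350272, -0.00288604]), 'grip_width': 1.0014359758193123}
0.0187
side {'fovy': 45.12342173775346, 'cx': 283.04938401931037, 'cy': 211.01775507979312, 'rvec': array([ 0.86453518, -2.42622519,  1.20619315]), 'tvec': array([0.46288771, 0.35698652, 1.23683561])}
top {'fovy': 56.78687842961335, 'cx': 273.3592547398789, 'cy': 206.01093308748816, 'rvec': array([ 2.11264134, -2.13050414,  0.1728121 ]), 'tvec': array([0.04800387, 0.61404483, 1.01090093])}
wrist {'fovy': 68.0928341656749, 'cx': 283.1187969247725, 'cy': 210.78272743507466, 'hand_eye': array([[-4.46493466e-04, -9.46965664e-01, -3.21334454e-01,
         8.12220234e-02],
       [ 9.99999844e-01, -3.14995210e-04, -4.61213374e-04,
         1.27785781e-03],
       [ 3.35534415e-04, -3.21334610e-01,  9.46965657e-01,
        -1.42554572e-01],
       [ 0.00000000e+00,  0.00000000e+00,  0.00000000e+00,
         1.00000000e+00]])}
```

View pics/top0.png

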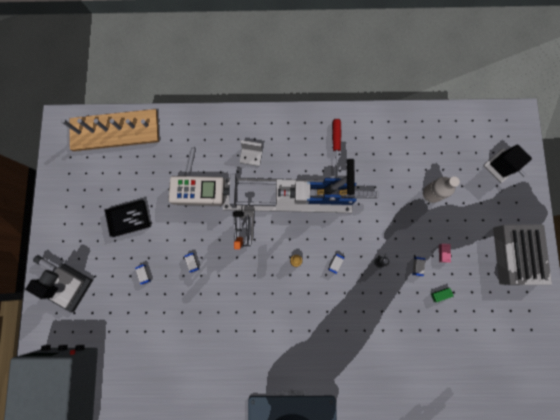

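View pics/side0.png

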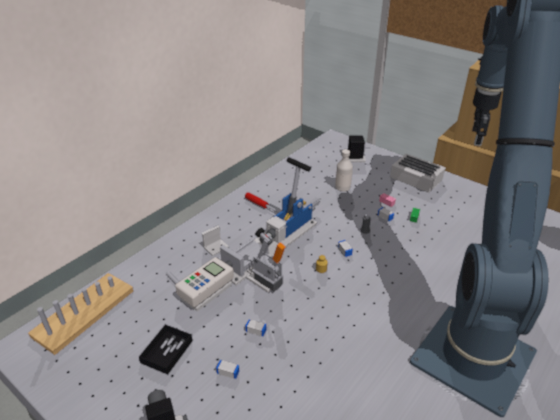

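View pics/wrist0.png

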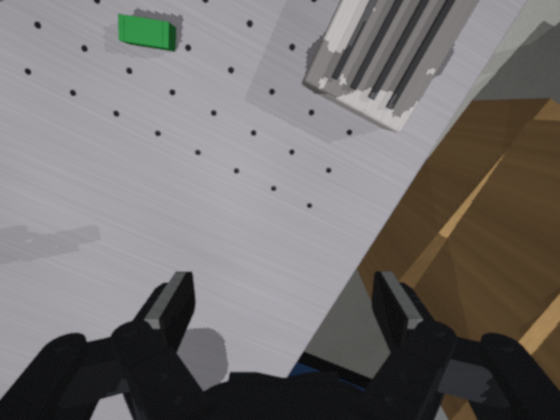

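Top view: the table with the rig centre, anvil to the left. Four blue-ended candidates lie at (142,273), (191,262), (337,263) and (419,265). Green (442,295) and pink (445,253) are decoys. I'll enlarge these for confirmation.

```bash
cat > h.py <<'E'
from station import *
import numpy as np, cv2
from scipy.spatial.transform import Rotation as Ro
def K(c):
    f=210/np.tan(np.radians(c['fovy']/2)); return np.array([[f,0,c['cx']],[0,f,c['cy']],[0,0,1]])
def cam(n,st=None):
    "returns K, R(world->cam), t"
    c=get_calibration(n)
    if n!='wrist': return K(c),cv2.Rodrigues(c['rvec'])[0],np.array(c['tvec'])
    st=st or read_state()
    T=np.eye(4);T[:3,:3]=Ro.from_euler('xyz',st['eef_rot'],degrees=True).as_matrix();T[:3,3]=st['position']
    W=np.linalg.inv(T@c['hand_eye']); return K(c),W[:3,:3],W[:3,3]
def ray(n,uv,C=None):
    k,R,t=C or cam(n); d=R.T@np.linalg.solve(k,[uv[0],uv[1],1.]); return -R.T@t,d/np.linalg.norm(d)
def onz(n,uv,z,C=None):
    o,d=ray(n,uv,C); return o+d*(z-o[2])/d[2]
def proj(n,p,C=None):
    k,R,t=C or cam(n); q=k@(R@np.asarray(p,float)+t); return q[:2]/q[2]
def tri(rays):
    A=0;b=0
    for o,d in rays:
        M=np.eye(3)-np.outer(d,d);A=A+M;b=b+M@o
    p=np.linalg.solve(A,b);return p,[float(np.linalg.norm((np.eye(3)-np.outer(d,d))@(p-o))) for o,d in rays]
def snap(n,name):
    st=read_state();C=cam(n,st);im=camera(n);cv2.imwrite(f'pics/{name}.png',im);return im,C
def bluecaps(im):
    h=cv2.cvtColor(im,cv2.COLOR_BGR2HSV)
    m=cv2.inRange(h,(100,140,60),(125,255,255))
    n,l,s,c=cv2.connectedComponentsWithStats(m)
    return [(c[i].round(1).tolist(),int(s[i,4])) for i in range(1,n) if s[i,4]>8]
E
python3 - <<'E'
from h import *
t=cv2.imread('pics/top0.png');s=cv2.imread('pics/side0.png')
print(bluecaps(t));print(bluecaps(s))
for n,u in(('b1',(142,273)),('b2',(191,262)),('b3',(337,263)),('b4',(419,265)),('green',(442,295)),('pink',(445,253)),('weight',(296,261)),('holder',(382,261)),('anvil?',(237,188))):
    print(n,onz('top',u,.024).round(3))
cv2.imwrite('pics/c1.png',cv2.resize(t[140:310,120:470],(800,388),interpolation=cv2.INTER_CUBIC))
cv2.imwrite('pics/c2.png',cv2.resize(s[140:390,150:430],(672,600),interpolation=cv2.INTER_CUBIC))
E
```

```text
[([329.0, 179.6], 29), ([316.0, 183.7], 37), ([339.6, 197.9], 101), ([315.7, 199.4], 49), ([189.1, 253.8], 9), ([340.0, 255.7], 11), ([193.6, 269.8], 13), ([332.0, 270.5], 10), ([418.1, 274.1], 14), ([145.1, 281.5], 15)]
[([284.1, 206.8], 117), ([297.6, 217.6], 423), ([390.5, 216.7], 21), ([348.2, 252.4], 34), ([263.5, 329.5], 30), ([217.6, 366.3], 15), ([235.9, 371.4], 40)]
b1 [0.436 0.406 0.024]
b2 [0.465 0.272 0.024]
b3 [ 0.459 -0.13   0.024]
b4 [ 0.452 -0.354  0.024]
green [ 0.372 -0.41   0.024]
pink [ 0.484 -0.427  0.024]
weight [ 0.466 -0.018  0.024]
holder [ 0.464 -0.254  0.024]
anvil? [0.673 0.147 0.024]
```

View pics/c1.png

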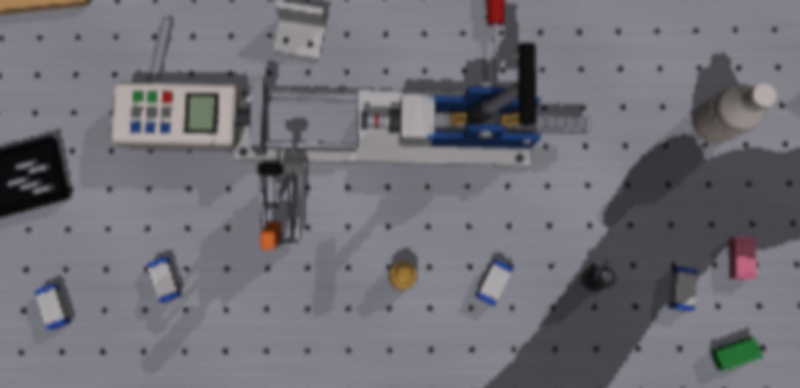

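View pics/c2.png

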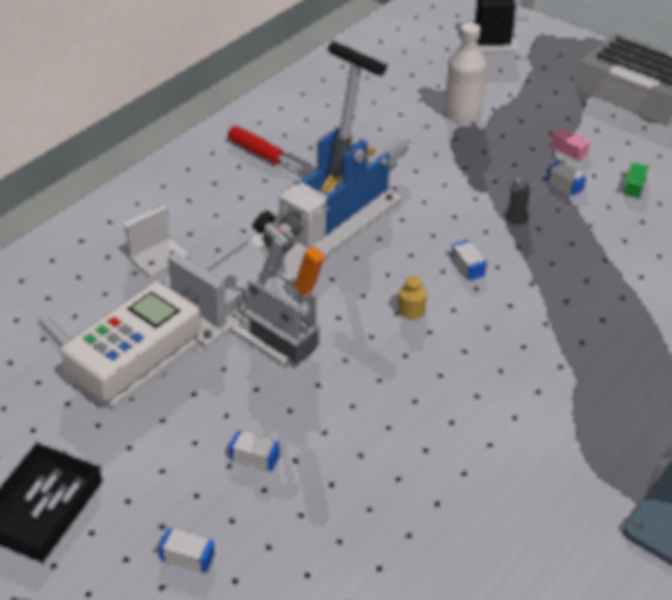

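All four blue-ended bars fit the description (aluminium body, blue caps). The green and pink blocks have no aluminium. Next, a view of the rig with the wrist camera from two places.

```bash
python3 - <<'E'
from h import *
for p in([.62,.06,.33],[.62,.16,.33],[.6,-.04,.36]):
  for yaw in(0,90,180,-90):
    q=ik(p,[180,0,yaw]);print(p,yaw,None if q is None else np.round(q))
E
```

```text
[0.62, 0.06, 0.33] 0 [  -4.   25.  -10.   81.    4.   74. -104.]
[0.62, 0.06, 0.33] 90 [  9.  27. -30.  81.  13.  76. -22.]
[0.62, 0.06, 0.33] 180 [ 16.  29. -44.  80.  20.  78.  62.]
[0.62, 0.06, 0.33] -90 [ 28.  39. -74.  80.  37.  88. 137.]
[0.62, 0.16, 0.33] 0 [  -7.   27.  -19.   78.    9.   76. -117.]
[0.62, 0.16, 0.33] 90 [ -1.  28. -31.  78.  15.  78. -32.]
[0.62, 0.16, 0.33] 180 [  7.  31. -46.  78.  22.  80.  52.]
[0.62, 0.16, 0.33] -90 [ 18.  40. -74.  77.  39.  90. 128.]
[0.6, -0.04, 0.36] 0 [  2.  22.  -4.  81.   2.  77. -92.]
[0.6, -0.04, 0.36] 90 [ 16.  23. -27.  81.  10.  78. -11.]
[0.6, -0.04, 0.36] 180 [ 25.  26. -42.  81.  17.  80.  73.]
[0.6, -0.04, 0.36] -90 [ -38.   40.   78.   83.  -39.   88. -142.]
```

```bash
python3 - <<'E'
from h import *
move_pose([.60,.0,.36],[180,0,0]); im,C=snap('wrist','w1'); 
import pickle
pickle.dump(C,open('w1.pkl','wb'))
move_pose([.60,.12,.36],[180,0,0]); im,C=snap('wrist','w2'); pickle.dump(C,open('w2.pkl','wb'))
print(read_state()['clock'],read_state()['position'])
E
```

```text
3.2417 [0.60020007 0.11905806 0.35987184]
```

View pics/w1.png

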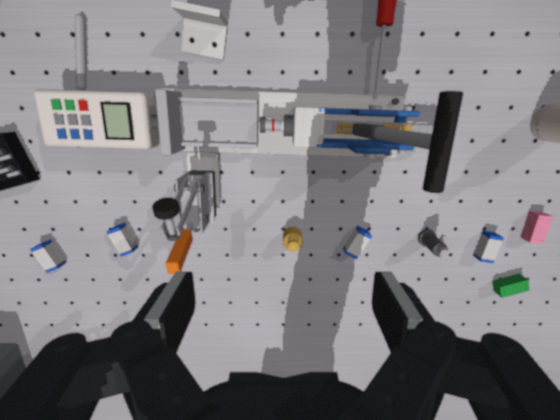

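View pics/w2.png

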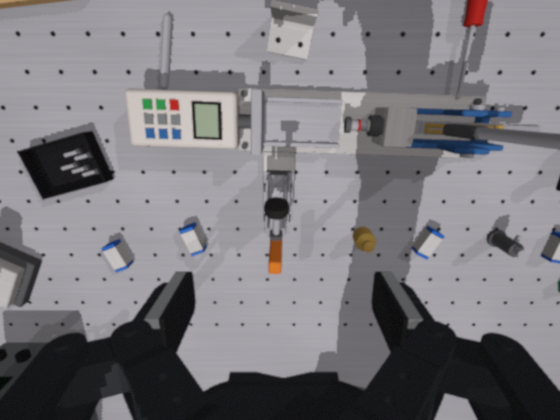

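```bash
python3 - <<'E'
from h import *
a=cv2.imread('pics/w1.png');b=cv2.imread('pics/w2.png')
cv2.imwrite('pics/w1c.png',cv2.resize(a[80:280,140:480],(800,470),interpolation=cv2.INTER_CUBIC))
cv2.imwrite('pics/w2c.png',cv2.resize(b[80:280,220:420],(600,600),interpolation=cv2.INTER_CUBIC))
E
```

```text
(no output)
```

View pics/w1c.png

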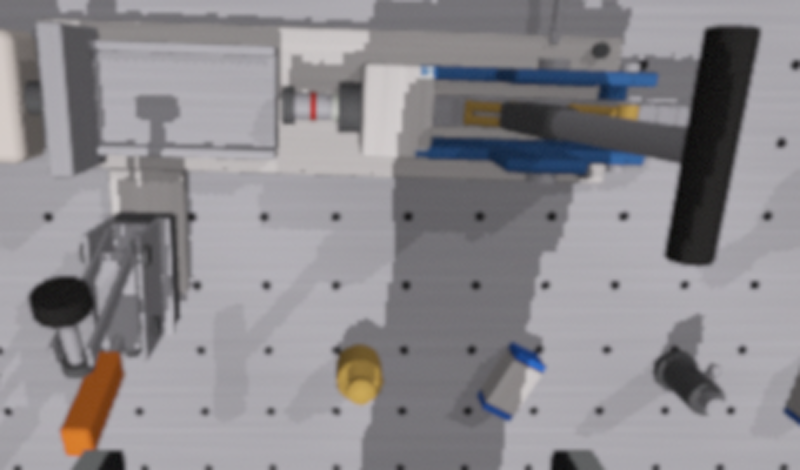

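View pics/w2c.png

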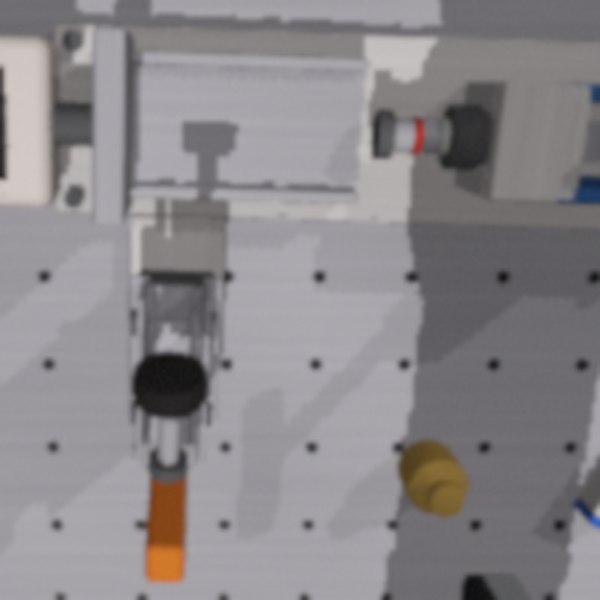

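```bash
python3 - <<'E'
from h import *
a=cv2.imread('pics/w1.png');b=cv2.imread('pics/w2.png')
def crop(im,x0,y0,w,h,s,n):
    c=cv2.resize(im[y0:y0+h,x0:x0+w],(w*s,h*s),interpolation=cv2.INTER_NEAREST)
    for x in range(x0-x0%10+10,x0+w,10): cv2.putText(c,str(x),((x-x0)*s,8),0,.3,(0,0,255)); cv2.line(c,((x-x0)*s,10),((x-x0)*s,14),(0,0,255))
    for y in range(y0-y0%10+10,y0+h,10): cv2.putText(c,str(y),(0,(y-y0)*s+4),0,.3,(0,0,255)); cv2.line(c,(18,(y-y0)*s),(24,(y-y0)*s),(0,0,255))
    cv2.imwrite(f'pics/{n}.png',c)
crop(a,150,80,130,85,6,'w1d');crop(b,240,80,130,85,6,'w2d')
E
```

```text
(no output)
```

View pics/w1d.png

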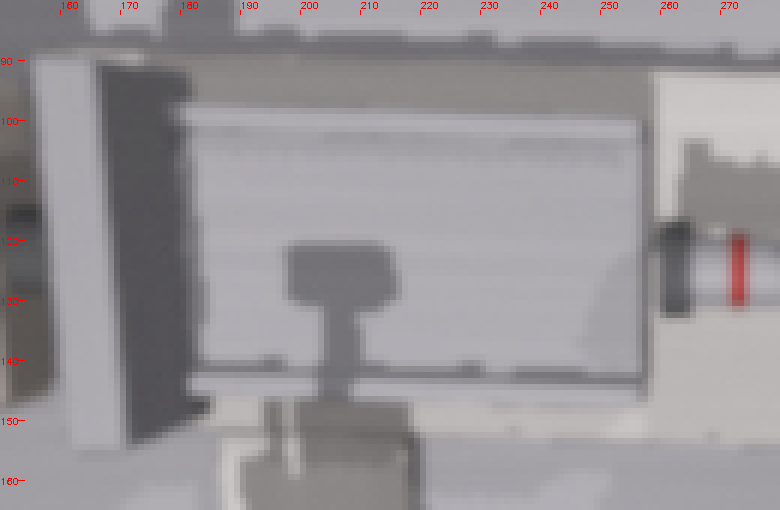

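View pics/w2d.png

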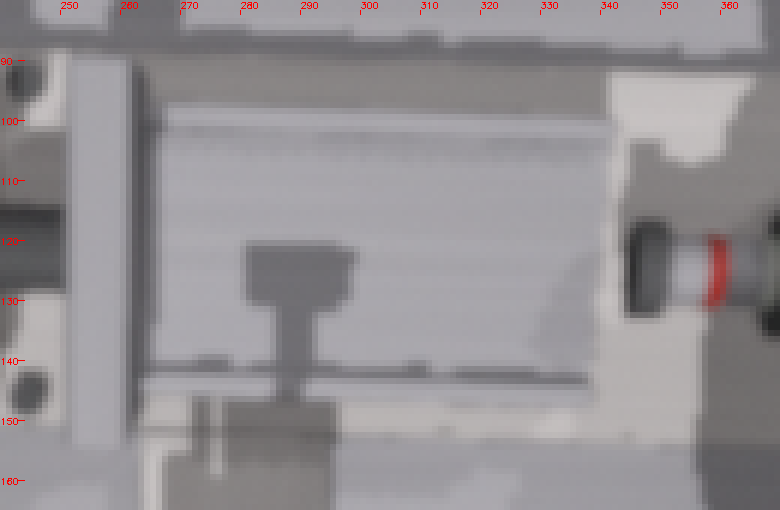

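```bash
python3 - <<'E'
from h import *
import pickle
C1=pickle.load(open('w1.pkl','rb'));C2=pickle.load(open('w2.pkl','rb'))
F={'anvT':((166.2,90.3),(261.7,90)),'anvB':((170.8,154.5),(260.8,154.5)),
'wUo':((256.7,99.9),(341.7,100.3)),'wLi':((257.2,143.4),(338,143.3)),'wLo':((257.2,147.5),(338,147.7))}
for k,(u,v) in F.items():
    p,e=tri([ray('wrist',u,C1),ray('wrist',v,C2)]); z={'a':.08,'w':.036}[k[0]]
    print(k,p.round(4),np.round(e,4),onz('',u,z,C1).round(4),onz('',v,z,C2).round(4))
print('wall-upper outer left',onz('',(268,97.8),.036,C2),onz('',(180,97.8),.036,C1))
print('lower inner left',onz('',(265,142),.036,C2),onz('',(181.5,142.7),.036,C1))
print('nose',onz('',(266,119),.042,C1),onz('',(260,125),.042,C1),onz('',(343.5,125),.042,C2))
E
```

```text
anvT [0.7003 0.146  0.0772] [0. 0.] [0.7001 0.145  0.08  ] [0.7002 0.1458 0.08  ]
anvB [0.619  0.1488 0.08  ] [0.0002 0.0002] [0.6192 0.1488 0.08  ] [0.6188 0.1488 0.08  ]
wUo [0.689  0.0346 0.0295] [0.0003 0.0003] [0.6891 0.0341 0.036 ] [0.6886 0.0358 0.036 ]
wLi [0.6276 0.0359 0.0265] [0.0001 0.0001] [0.6287 0.0351 0.036 ] [0.6288 0.0376 0.036 ]
wLo [0.6216 0.0359 0.0286] [0.0002 0.0002] [0.6227 0.0353 0.036 ] [0.6224 0.0372 0.036 ]
wall-upper outer left [0.69183006 0.13995061 0.036     ] [0.69213896 0.14218888 0.036     ]
lower inner left [0.63059207 0.14528925 0.036     ] [0.6299102 0.1467366 0.036    ]
nose [0.66345073 0.02117117 0.042     ] [0.65523174 0.02991314 0.042     ] [0.65520296 0.03224203 0.042     ]
```

```bash
python3 - <<'E'
from h import *
import pickle
C1=pickle.load(open('w1.pkl','rb'));C2=pickle.load(open('w2.pkl','rb'))
a=cv2.imread('pics/w1.png');t=cv2.imread('pics/top0.png')
def dark(im,box):
    x0,y0,x1,y1=box;g=cv2.cvtColor(im,cv2.COLOR_BGR2GRAY)[y0:y1,x0:x1]
    n,l,s,c=cv2.connectedComponentsWithStats((g<45).astype(np.uint8));i=1+np.argmax(s[1:,4])
    pts=np.argwhere(l==i)[:,::-1]+[x0,y0]
    return cv2.minAreaRect(pts.astype(np.float32))
r1=dark(a,(415,80,475,200));rt=dark(t,(340,150,360,200));print(r1,rt)
for z in(.22,.235): print(z,onz('',r1[0],z,C1).round(4),onz('top',rt[0],z).round(4))
print('tri',tri([ray('',r1[0],C1),ray('top',rt[0])]))
b=np.array(cv2.boxPoints(r1));print(b)
for z in (.23,): print([onz('',q,z,C1).round(4) for q in b])
# orange grip: w1,w2
for n,C in(('w1',C1),('w2',C2)):
    im=cv2.imread(f'pics/{n}.png');h=cv2.cvtColor(im,cv2.COLOR_BGR2HSV);m=cv2.inRange(h,(5,180,100),(18,255,255))
    k,l,s,c=cv2.connectedComponentsWithStats(m)
    for i in range(1,k):
        if s[i,4]>60: print(n,s[i],c[i],cv2.boxPoints(cv2.minAreaRect(np.argwhere(l==i)[:,::-1].astype(np.float32))).round(1).tolist())
# bars: blue caps in w1,w2
print(bluecaps(a));print(bluecaps(cv2.imread('pics/w2.png')))
E
```

```text
((441.0, 141.0), (20.788307189941406, 101.58814239501953), 11.309932708740234) ((349.85296630859375, 176.5882568359375), (14.067066192626953, 34.68259048461914), 14.03624439239502)
0.22 [ 0.6515 -0.1438  0.22  ] [ 0.6529 -0.1388  0.22  ]
0.235 [ 0.6531 -0.1363  0.235 ] [ 0.649 -0.136  0.235]
tri (array([ 0.65160824, -0.13824937,  0.22871273]), [0.0013708458457439077, 0.0013708458457439233])
[[420.84613  188.76921 ]
 [440.76923   89.153854]
 [461.15387   93.23079 ]
 [441.23077  192.84615 ]]
[array([ 0.6102, -0.1274,  0.23  ]), array([ 0.6941, -0.1319,  0.23  ]), array([ 0.691 , -0.1491,  0.23  ]), array([ 0.6063, -0.1465,  0.23  ])]
w1 [167 231  24  42 539] [178.83116883 252.13729128] [[163.6999969482422, 269.70001220703125], [181.60000610351562, 227.8000030517578], [194.60000610351562, 233.39999389648438], [176.60000610351562, 275.29998779296875]]
w2 [270 241  11  32 313] [274.91373802 256.72523962] [[270.0, 241.0], [280.0, 241.0], [280.0, 272.0], [270.0, 272.0]]
[([376.9, 113.0], 446), ([61.4, 133.5], 52), ([74.4, 133.5], 52), ([87.7, 134.2], 47), ([365.3, 145.4], 750), ([116.1, 228.1], 59), ([363.4, 231.6], 64), ([492.0, 235.1], 79), ([40.8, 245.1], 54), ([127.8, 251.8], 24), ([349.5, 254.3], 19), ([483.7, 259.7], 18), ([55.3, 267.1], 31)]
[([431.4, 111.4], 96), ([483.8, 114.0], 323), ([149.7, 132.6], 51), ([162.8, 133.5], 49), ([175.7, 133.7], 44), ([459.0, 145.7], 721), ([187.4, 227.8], 71), ([434.7, 231.9], 55), ([556.0, 233.5], 26), ([111.0, 244.5], 62), ([420.2, 254.0], 25), ([197.4, 252.3], 15), ([550.8, 259.1], 25), ([123.5, 267.4], 21)]
```

Rig pose: stop ≈ (0.6585, 0.147), yaw ≈ -1.5°, lever leaning away at about +0.2. The measured heights are anvil top 0.077–0.080, walls 0.027–0.030 (noisy) and handle 0.229. I'll now look straight down on the first bar, at wrist2 (191,240).

```bash
cat >> h.py <<'E'
STOP=np.array([.6585,.147,.03]); RY=-.027
def rig(x,y,z):  # stop frame -> world
    c,s=np.cos(RY),np.sin(RY); return STOP+np.array([c*x-s*y,s*x+c*y,z])
def barpose(im,C,near,z=.024,rad=.05):
    h=cv2.cvtColor(im,cv2.COLOR_BGR2HSV); m=cv2.inRange(h,(105,120,50),(125,255,255))
    n,l,s,c=cv2.connectedComponentsWithStats(m); P=[]
    for i in range(1,n):
        if s[i,4]<15: continue
        w=onz('',c[i],z,C)
        if np.hypot(*(w-near)[:2])<rad: P.append((s[i,4],w,c[i]))
    P.sort(key=lambda q:-q[0]); P=P[:2]
    if len(P)<2: print('caps',P); return None
    d=P[0][1]-P[1][1]; ctr=(P[0][1]+P[1][1])/2
    return ctr,np.degrees(np.arctan2(d[1],d[0])),np.linalg.norm(d),[q[2].round(1).tolist() for q in P]
def look(near,name,zt=.17,yaw=90):
    near=np.array([*near[:2],.024]);t=np.radians(yaw)
    p=near-np.array([.081*np.cos(t),.081*np.sin(t),0]);p[2]=zt
    move_pose(p,[180,0,yaw]); hold(.15)
    im,C=snap('wrist',name); return im,C,barpose(im,C,near)
E
python3 - <<'E'
from h import *
import pickle
C1=pickle.load(open('w1.pkl','rb'));C2=pickle.load(open('w2.pkl','rb'))
for u,v in(((116.1,228.1),(187.4,227.8)),((40.8,245.1),(111,244.5)),((363.4,231.6),(434.7,231.9)),((492,235.1),(556,233.5))):
    p,e=tri([ray('',u,C1),ray('',v,C2)]);print('cap',p.round(4),np.round(e,4))
for near in((.465,.272),(.436,.406),(.459,-.13),(.452,-.354)):
  for yaw in (90,0,-90): 
    q=ik([near[0],near[1],.006],[180,0,yaw]);print(near,yaw,None if q is None else np.round(q))
im,C,b=look((.465,.272),'l2');print(b,read_state()['clock'])
E
```

```text
cap [0.4845 0.2812 0.0111] [0.0001 0.0001]
cap [0.4543 0.4153 0.0133] [0. 0.]
cap [ 0.4782 -0.1393  0.0135] [0.0001 0.0001]
cap [ 0.4516 -0.3958 -0.0373] [0.002 0.002]
(0.465, 0.272) 90 [-21.  40. -22. 115.  29.  30. -64.]
(0.465, 0.272) 0 [ -30.   39.   -8.  116.   12.   26. -137.]
(0.465, 0.272) -90 [  6.  60. -74. 114.  67.  65.  81.]
(0.436, 0.406) 90 [-32.  44. -25. 107.  29.  36. -75.]
(0.436, 0.406) 0 [ -41.   42.  -11.  107.   13.   32. -150.]
(0.436, 0.406) -90 [ -8.  63. -74. 106.  67.  69.  74.]
(0.459, -0.13) 90 [ 21.  37. -15. 124.  26.  22. -16.]
(0.459, -0.13) 0 [ 13.  37.  -4. 125.   7.  19. -87.]
(0.459, -0.13) -90 [   6.   37.    6.  125.  -11.   19. -158.]
(0.452, -0.354) 90 [ 45.  42. -18. 110.  23.  32.  12.]
(0.452, -0.354) 0 [ 34.  41.  -1. 110.   1.  29. -57.]
(0.452, -0.354) -90 [  26.   42.   12.  111.  -17.   29. -130.]
(array([0.46505296, 0.2729429 , 0.024     ]), np.float64(19.55133685022326), np.float64(0.04406741956362655), [[306.0, 95.0], [258.9, 112.8]]) 4.4833
```

View pics/l2.png

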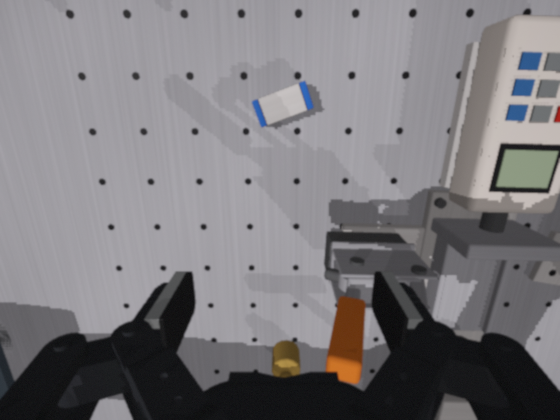

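Bar 2 is found at (0.465, 0.273), with a cap spacing of 44.1 mm (44 expected at z = 24 mm), so its height agrees. Picking it up.

```bash
cat >> h.py <<'E'
def pick(b,force=40):
    c,a=b[0],b[1]
    a=(a+90)%180-90; yaw=a+90
    if yaw>160: yaw-=180
    move_pose([c[0],c[1],.10],[180,0,yaw]); line_to([c[0],c[1],.006],speed=.1); 
    print('at',read_state()['position'].round(4))
    grasp(force); s=read_state(); print('grip',s['grip_width'])
    line_to([c[0],c[1],.25],speed=.25)
    print('lift',read_state()['grip_width'],read_state()['ft_force'].round(2))
    return s['grip_width']
def place(ry,ztop=.25,zp=.0368):
    yaw=90+np.degrees(RY)
    p=rig(0,ry,0); move_pose([.52,p[1]-.03,ztop],[180,0,yaw]); move_pose([p[0],p[1],ztop],[180,0,yaw])
    line_to([p[0],p[1],.06],[180,0,yaw],speed=.2)
    r=line_to([p[0],p[1],zp],[180,0,yaw],speed=.03,f_stop=6); print('stop',r,read_state()['position'].round(4),read_state()['ft_force'].round(1))
    
E
python3 - <<'E'
from h import *
pick((np.array([.46505,.27294]),19.55)); snap('wrist','g2'); print(read_state()['clock'])
E
```

```text
at [0.4654 0.2731 0.0065]
grip 0.5760509436184224
lift 0.5735131623499441 [ 0.21 -0.52 -1.42]
7.6917
```

View pics/g2.png

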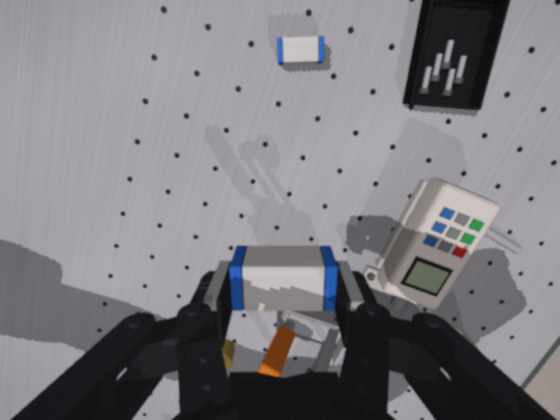

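```bash
python3 - <<'E'
from h import *
place(-.0135); snap('wrist','p2');snap('side','p2s'); print(read_state()['clock'])
E
```

```text
stop True [0.6577 0.1333 0.0367] [-1.2 -1.2  5.7]
11.0083
```

View pics/p2.png

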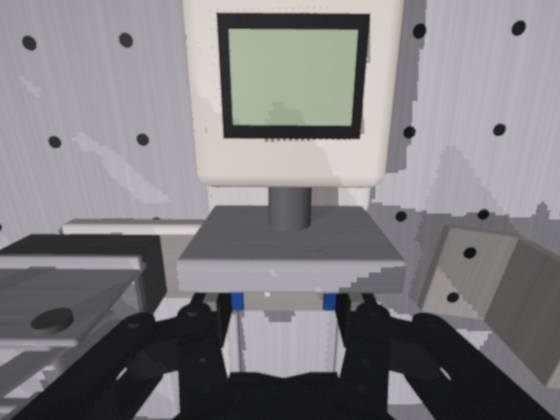

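Touched the floor at z = 0.0367, as predicted. The bar's caps, at pixels 231 to 336, sit symmetrically over the walls. Releasing.

```bash
cat >> h.py <<'E'
def release(z=.25):
    open_jaws(); s=read_state(); p=s['position']; line_to([p[0],p[1],.09],speed=.08); line_to([p[0],p[1],z],speed=.25)
E
python3 - <<'E'
from h import *
release(); 
p=rig(0,-.1,0)
move_pose([p[0],p[1],.25],[180,0,88.5]); snap('wrist','r2'); print(read_state()['clock'])
E
```

```text
13.5667
```

View pics/r2.png

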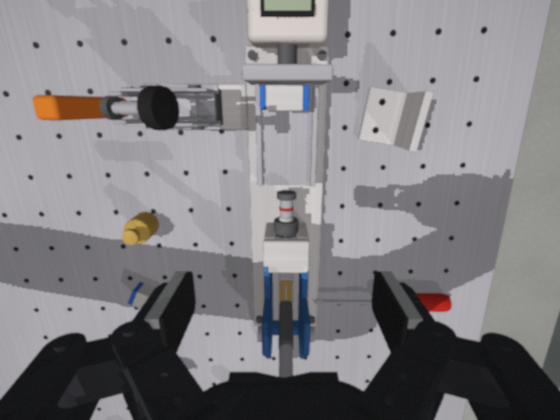

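The bar lies square against the anvil (caps at (263,96) and (306,96)). Next is b1.

```bash
cat >> h.py <<'E'
def inrig(p):
    d=np.asarray(p)-STOP;c,s=np.cos(RY),np.sin(RY);return np.array([c*d[0]+s*d[1],-s*d[0]+c*d[1],d[2]])
def rowcheck(name):
    "look straight from above at the channel"
    p=rig(0,-.13,0); move_pose([p[0],p[1],.25],[180,0,90+np.degrees(RY)]); hold(.1)
    im,C=snap('wrist',name); h=cv2.cvtColor(im,cv2.COLOR_BGR2HSV); m=cv2.inRange(h,(105,120,50),(125,255,255))
    n,l,s,c=cv2.connectedComponentsWithStats(m)
    for i in range(1,n):
        r=inrig(onz('',c[i],.054,C))
        if s[i,4]>15 and abs(r[0])<.04 and -.12<r[1]<.01: print('cap',r[:2].round(4),s[i].tolist())
    return im,C
E
python3 - <<'E'
from h import *
im=cv2.imread('pics/r2.png'); C=cam('wrist'); h=cv2.cvtColor(im,cv2.COLOR_BGR2HSV); m=cv2.inRange(h,(105,120,50),(125,255,255))
n,l,s,c=cv2.connectedComponentsWithStats(m)
for i in range(1,n):
    r=inrig(onz('',c[i],.054,C))
    if s[i,4]>15 and abs(r[0])<.04 and -.12<r[1]<.01: print('cap',r[:2].round(4),s[i].tolist())
for u in((257,184),(314,184)): print('wall in',inrig(onz('',u,.036,C)).round(4))
print('nose',inrig(onz('',(286,192),.042,C)).round(4))
move_pose([.50,.20,.25],[180,0,90])
im,C,b=look((.436,.406),'l1',zt=.2);print(b)
pick(b); place(-.0405); snap('wrist','p1'); print(read_state()['clock'])
E
```

```text
cap [-0.0237 -0.011 ] [260, 85, 5, 25, 118]
cap [ 0.021  -0.0117] [304, 86, 5, 24, 119]
wall in [-0.0329 -0.1066  0.006 ]
wall in [ 0.0338 -0.1065  0.006 ]
nose [ 0.001  -0.1146  0.012 ]
(array([0.43364175, 0.40779654, 0.024     ]), np.float64(20.89636599388661), np.float64(0.044223425879587906), [[301.1, 93.1], [258.5, 110.5]])
at [0.4339 0.4082 0.0066]
grip 0.5759156969384699
lift 0.5722005760197404 [-0.57  0.08 -1.73]
stop True [0.657  0.1064 0.0367] [-0.9  0.3  4.9]
22.3333
```

View pics/p1.png

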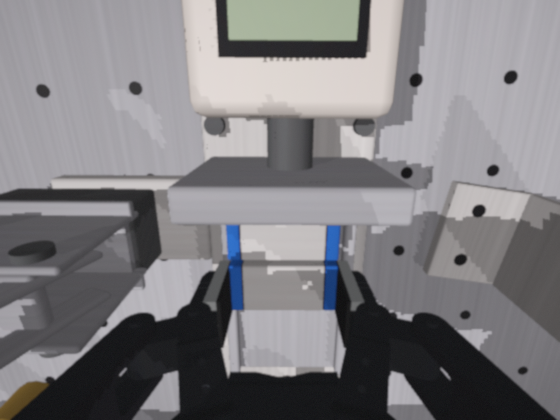

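```bash
python3 - <<'E'
from h import *
release(); move_pose([.50,.0,.25],[180,0,90])
im,C,b=look((.459,-.13),'l3',zt=.2);print(b)
pick(b); place(-.067); snap('wrist','p3'); print(read_state()['clock'])
E
```

```text
(array([ 0.45889996, -0.12950743,  0.024     ]), np.float64(-27.69239725604745), np.float64(0.04429588165749528), [[302.7, 118.1], [262.4, 95.7]])
at [ 0.4592 -0.1297  0.0064]
grip 0.5724330719204564
lift 0.5757009309750458 [-0.1   0.06 -1.49]
stop True [0.6563 0.0799 0.0367] [-0.6 -0.1  6.6]
32.9167
```

View pics/p3.png

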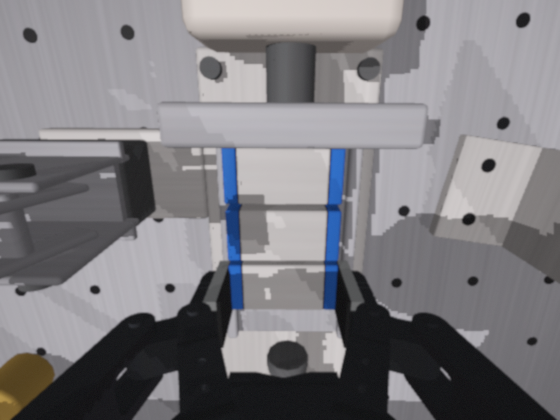

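```bash
python3 - <<'E'
from h import *
release(); move_pose([.48,.0,.25],[180,0,90])
im,C,b=look((.452,-.354),'l4',zt=.2);print(b)
E
```

```text
(array([ 0.43273401, -0.38266864,  0.024     ]), np.float64(-5.900094184724181), np.float64(0.044255725230122965), [[285.8, 139.2], [241.8, 134.5]])
```

View pics/l4.png

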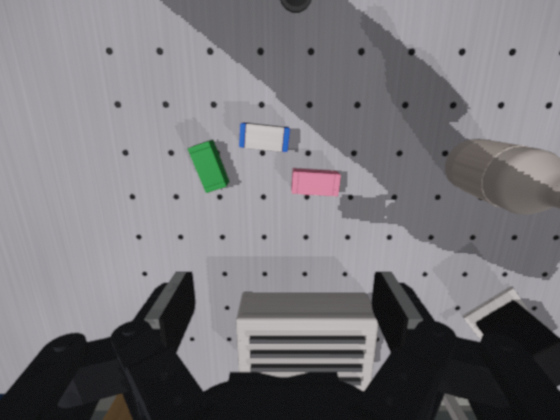

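The last bar was knocked to (0.433, -0.383), at l4 pixels (264,137). Its blue caps set it apart from green (208,166) and pink (317,182). The left finger would come close to green, so I'll offset the jaws 9 mm to +x and 2 mm to +y.

```bash
python3 - <<'E'
from h import *
p=np.array([.43273,-.38267,.024])
im,C,b=look(p,'l4b',zt=.2,yaw=84);print(b)
c,a=b[0],(b[1]+90)%180-90
d=np.array([np.cos(np.radians(a)),np.sin(np.radians(a)),0]);n=np.array([-d[1],d[0],0])
pick((c+.009*d+.002*n,a)); snap('wrist','g4'); print(read_state()['clock'])
E
```

```text
(array([ 0.4326106 , -0.38346489,  0.024     ]), np.float64(-6.016585706141395), np.float64(0.044115778814268425), [[306.0, 107.0], [260.6, 106.9]])
at [ 0.4422 -0.3827  0.0066]
grip 0.5727898756527644
lift 0.5768030891421542 [ 0.27 -0.03 -1.05]
41.3667
```

View pics/g4.png

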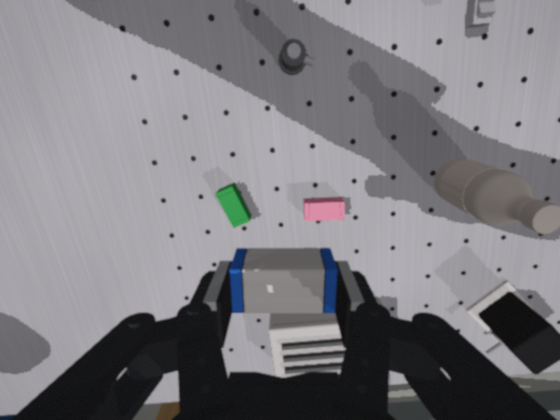

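```bash
python3 - <<'E'
from h import *
move_pose([.46,-.1,.25],[180,0,88])
place(-.0915); release(); rowcheck('row1'); print(read_state()['clock'])
E
```

```text
stop True [0.6556 0.0555 0.0367] [-1.4  0.2  6.3]
cap [-0.0235 -0.0137] [259, 55, 6, 27, 119]
cap [ 0.0208 -0.0137] [304, 55, 6, 28, 146]
cap [-0.0235 -0.0406] [260, 85, 5, 24, 112]
cap [ 0.021  -0.0409] [303, 85, 6, 25, 123]
cap [-0.0236 -0.0665] [261, 112, 4, 24, 93]
cap [ 0.0208 -0.0781] [303, 112, 5, 48, 220]
cap [-0.0235 -0.0919] [261, 137, 5, 24, 109]
48.0417
```

View pics/row1.png

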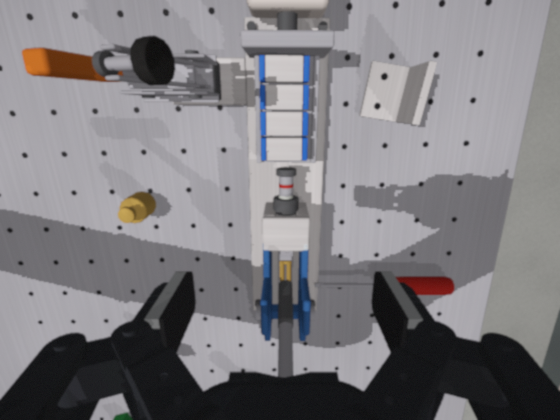

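```bash
python3 - <<'E'
from h import *
import pickle
C1=pickle.load(open('w1.pkl','rb'));C2=pickle.load(open('w2.pkl','rb'))
def g(r,th): a=np.radians(16)+th; return rig(-.132-r*np.sin(a),-.024,.046+r*np.cos(a))
for r in(.038,.071,.104):
    p=g(r,0);print(r,p.round(4),proj('',p,C1).round(1),proj('',p,C2).round(1))
print(inrig(tri([ray('',(178.8,252.1),C1),ray('',(274.9,256.7),C2)])[0]).round(4))
# candidates for tool orientation along swing
for yaw in(0,180):
  for th in(0,.4,.8,1.2,1.42):
    for pit in(0,20,40,60):
        # tool tilts about rig x-z plane
        pass
    q=ik(g(.088,th)-[0,0,.0187],[180,0,yaw+np.degrees(RY)]);print(yaw,th,None if q is None else np.round(q))
E
```

```text
0.038 [0.5154 0.1269 0.1125] [187.8 234.7] [277.  234.5]
0.071 [0.5063 0.1271 0.1442] [181.1 251.2] [276.4 250.9]
0.104 [0.4972 0.1273 0.176 ] [173.4 270. ] [275.7 269.8]
[-0.1536 -0.0224  0.1197]
0 0 [  -9.   26.  -15.  112.   10.   43. -121.]
0 0.4 [ -10.   25.  -15.  117.   10.   38. -123.]
0 0.8 [ -12.   26.  -14.  122.   11.   33. -125.]
0 1.2 [ -14.   29.  -12.  125.   13.   27. -127.]
0 1.42 [ -15.   31.  -10.  126.   13.   24. -128.]
180 0 [ 18.  35. -58. 111.  37.  54.  30.]
180 0.4 [ 17.  34. -57. 116.  38.  50.  27.]
180 0.8 [ 15.  35. -55. 121.  41.  45.  23.]
180 1.2 [ 12.  36. -51. 124.  45.  40.  18.]
180 1.42 [ 10.  38. -48. 125.  48.  38.  16.]
```

```bash
cat >> h.py <<'E'
def G(th,r=.084):
    a=np.radians(16)+th; return rig(-.132-r*np.sin(a),-.024,.046+r*np.cos(a))-[0,0,.0187]
Y0=np.degrees(RY)
def swing(t0,t1,n,fs=30):
    for th in np.linspace(t0,t1,n+1)[1:]:
        r=line_to(G(th),[180,0,Y0],speed=.06,f_stop=fs); s=read_state()
        print(round(th,2),r,s['ft_force'].round(1),s['position'].round(4),round(s['grip_width'],3))
        if r: break
E
python3 - <<'E'
from h import *
p=G(0); move_pose([.52,.0,.28],[180,0,45]); move_pose([p[0],p[1],.28],[180,0,Y0]); snap('wrist','cl0')
line_to(p,speed=.12,f_stop=8); print(read_state()['position'],p,read_state()['ft_force']); snap('side','cl1')
print(read_state()['clock'])
E
python3 - <<'E'
import cv2
s=cv2.imread('pics/cl1.png');cv2.imwrite('pics/cl1c.png',cv2.resize(s[150:350,180:400],(660,600)))
E
```

```text
[0.50312372 0.12730598 0.13862506] [0.50275509 0.12719738 0.13804598] [-0.12332585  0.12333266  0.07444918]
51.075
```

View pics/cl0.png

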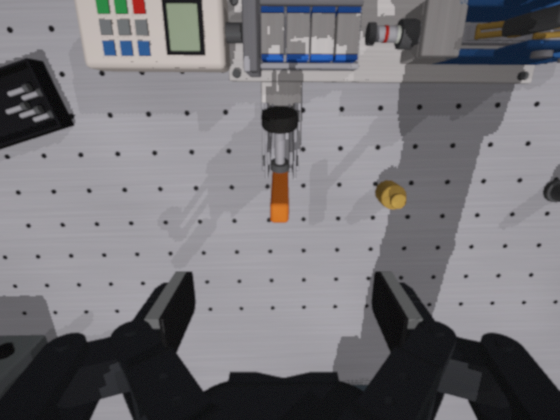

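View pics/cl1c.png

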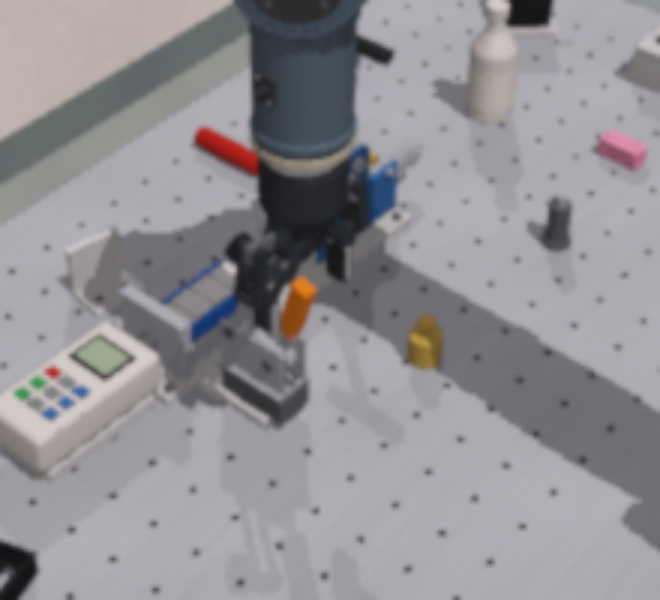

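The fingertips at about (265,325) and (340,280) in the side crop straddle the orange grip at (298,308). Closing and swinging.

```bash
python3 - <<'E'
from h import *
grasp(40); s=read_state(); print(s['grip_width'],s['ft_force'].round(1))
swing(0,.5,4); snap('side','cl2'); print(read_state()['clock'])
s=cv2.imread('pics/cl2.png');cv2.imwrite('pics/cl2c.png',cv2.resize(s[150:350,180:400],(660,600)))
E
```

```text
0.17989583517425148 [-2.  10.   1.5]
0.12 False [2.5 8.1 1.8] [0.4949 0.1305 0.1356] 0.177
0.25 False [2.7 9.2 2.3] [0.4856 0.1308 0.1309] 0.18
0.38 False [3.3 9.1 2. ] [0.4768 0.1311 0.125 ] 0.183
0.5 False [2.7 8.9 0.7] [0.4687 0.1313 0.1179] 0.183
53.0583
```

View pics/cl2c.png

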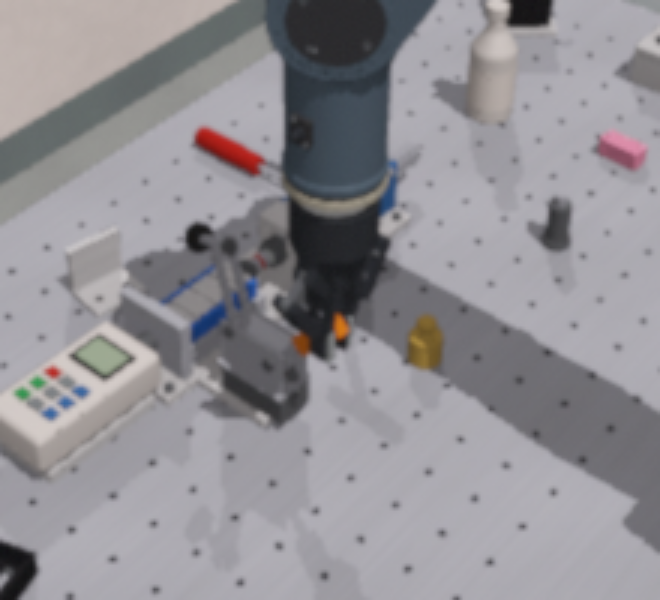

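```bash
sed -i 's/-\[0,0,.0187\]$/-[0,-.004,.0187]/' h.py; python3 - <<'E'
from h import *
swing(.5,1.40,8); print(read_state()['clock'])
E
```

```text
0.61 False [ 2.8 -3.7 -1.4] [0.4613 0.1318 0.1102] 0.184
0.72 False [ 3.4 -3.5 -2. ] [0.4554 0.132  0.1023] 0.178
0.84 False [ 3.6 -3.6 -2.9] [0.4506 0.1322 0.0939] 0.183
0.95 False [ 2.3 -3.7  1.3] [0.4468 0.1323 0.0853] 0.182
1.06 False [ 1.4 -3.7  2.4] [0.4441 0.1324 0.0763] 0.183
1.17 False [ 1.7 -5.2  0.7] [0.4422 0.1325 0.0669] 0.185
1.29 False [ 1.5 -5.2 -2.6] [0.4414 0.1325 0.0573] 0.18
1.4 False [ 0.3 -4.5 -6.6] [0.4418 0.1325 0.0479] 0.181
55.5417
```

```bash
python3 - <<'E'
from h import *
swing(1.40,1.48,2,fs=20); snap('side','cl3'); print(read_state()['clock'])
s=cv2.imread('pics/cl3.png');cv2.imwrite('pics/cl3c.png',cv2.resize(s[150:350,180:400],(660,600)))
E
```

```text
1.44 False [-1.9 -4.5 -2.1] [0.442  0.1325 0.0447] 0.179
1.48 False [-1.8 -5.3 -1.8] [0.4425 0.1325 0.0415] 0.183
56.0917
```

View pics/cl3c.png

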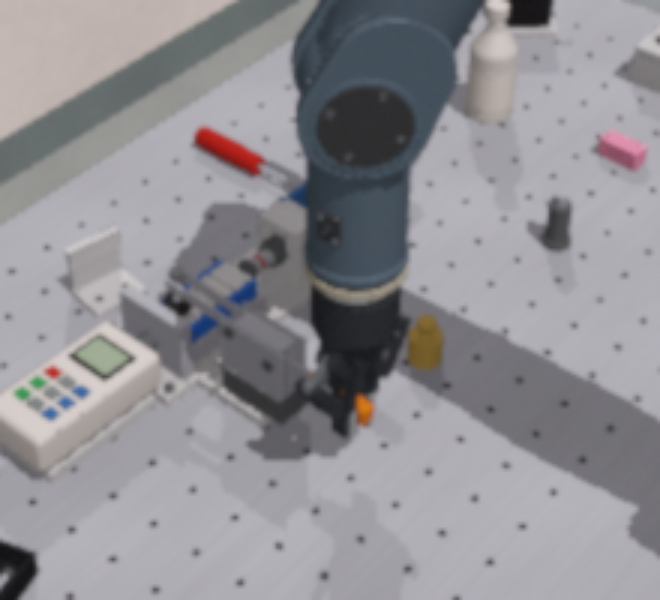

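```bash
python3 - <<'E'
from h import *
swing(1.48,1.60,4,fs=12); print(read_state()['clock'])
E
```

```text
1.51 False [-3.4 -4.3  1. ] [0.443  0.1325 0.0392] 0.184
1.54 False [-9.3 -6.4 28.4] [0.4433 0.1325 0.0381] 0.179
1.57 False [-13.8  -7.7  47.5] [0.4439 0.1324 0.0367] 0.182
1.6 False [-16.6  -8.   64.5] [0.4446 0.1324 0.035 ] 0.179
57.0917
```

The stop was reached, and with more force than I wanted (about 64 N). Backing off and releasing.

```bash
python3 - <<'E'
from h import *
line_to(G(1.50),[180,0,Y0],speed=.05); print(read_state()['ft_force'].round(1))
open_jaws(); p=read_state()['position']; line_to([p[0],p[1],.28],speed=.2)
snap('side','cl4'); 
rowcheck('row2'); print(read_state()['clock'])
s=cv2.imread('pics/cl4.png');cv2.imwrite('pics/cl4c.png',cv2.resize(s[150:350,180:400],(660,600)))
E
```

```text
[ 0.1 -4.9 -3.4]
cap [-0.0232 -0.0048] [259, 56, 5, 7, 33]
cap [ 0.0207 -0.0138] [303, 57, 6, 27, 138]
cap [-0.0234 -0.0193] [259, 68, 5, 15, 72]
cap [ 0.021  -0.0405] [302, 86, 6, 24, 116]
cap [-0.0236 -0.0423] [259, 90, 5, 20, 84]
cap [-0.0235 -0.0779] [260, 112, 5, 49, 206]
cap [ 0.0208 -0.0782] [302, 113, 5, 47, 220]
61.125
```

View pics/cl4c.png

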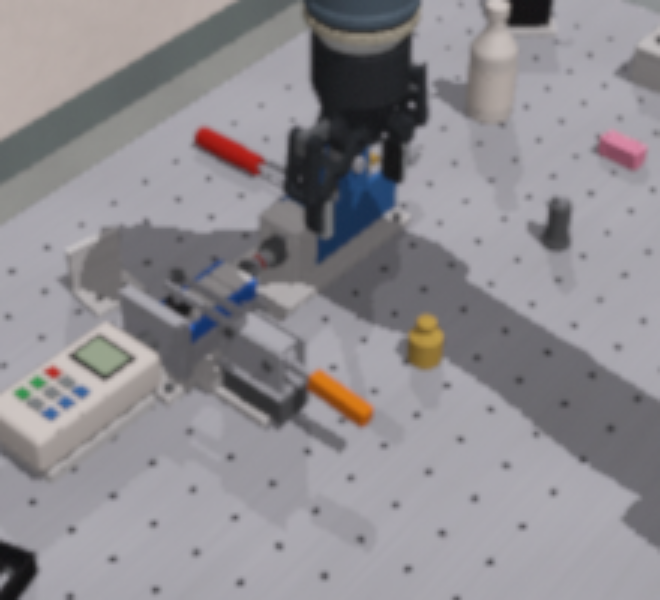

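View pics/row2.png

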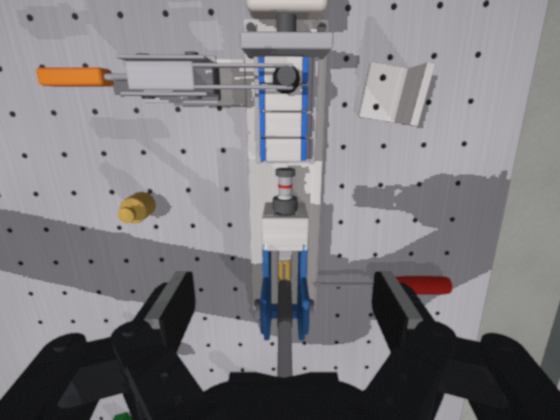

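Row view: the clamp arm is down, its pad at (287,78) sits on the first two bars, and the handle is level. Now to grip the lever handle.

```bash
cat >> h.py <<'E'
DY=0.0
def H(th,dy=DY): return rig(0,-.26-.125*np.sin(th)+dy,.08+.125*np.cos(th))-[0,0,.0187]
def stroke(t0,t1,n=6,fs=12,v=.06):
    for th in np.linspace(t0,t1,n+1)[1:]:
        r=line_to(H(th),[180,0,Y0],speed=v,f_stop=fs); s=read_state()
        p=s['position']; y=inrig(p)[1]
        print(round(th,3),r,s['ft_force'].round(1),'th~',round(float(np.arcsin(-(y+.26)/.125)),3))
        if r: break
E
python3 - <<'E'
from h import *
p=H(.21); p0=p.copy();p0[2]=.32
move_pose([p[0]-.08,p[1]+.05,.33],[180,0,Y0]); move_pose(p0,[180,0,Y0]); hold(.1); im,C=snap('wrist','lv0'); snap('side','lv0s')
for th in(.15,.2,.25):
    print(th,proj('',H(th)+[0,0,.0187],C).round(1))
print(read_state()['clock'])
E
```

```text
0.15 [273.  215.7]
0.2 [280.9 215.3]
0.25 [288.6 214.7]
62.8917
```

View pics/lv0.png

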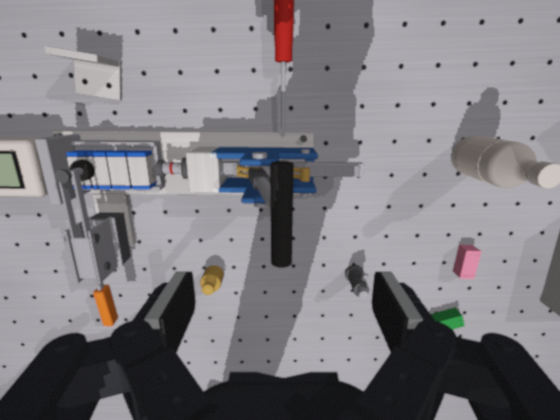

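View pics/lv0s.png

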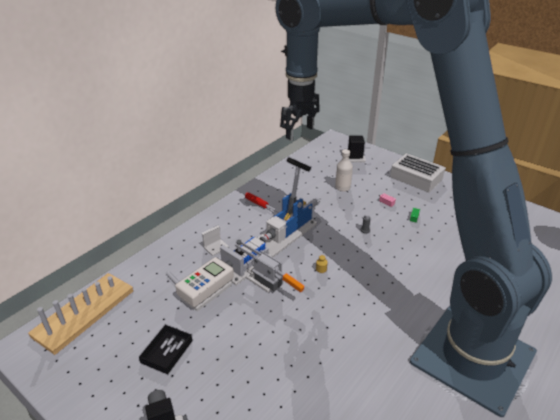

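The handle centre at (281.5,215) matches the prediction for tilt 0.20 at (281,215). Gripping it.

```bash
python3 - <<'E'
from h import *
line_to(H(.20),[180,0,Y0],speed=.12,f_stop=8); grasp(40); s=read_state(); print(s['grip_width'],s['ft_force'].round(1))
stroke(.2,-.29,8); print(read_state()['clock'])
E
```

```text
0.20171840870586336 [-2.   1.8  4.9]
0.139 False [-2.  -0.7  8.8] th~ 0.139
0.078 False [-3.6 -3.6 10.2] th~ 0.088
0.016 False [-2.3 -2.   8.2] th~ 0.025
-0.045 False [-0.9 -1.7  6.3] th~ -0.04
-0.106 False [-1.1 -2.   7. ] th~ -0.103
-0.167 False [-1.  -2.9  8.8] th~ -0.162
-0.229 False [-2.6 -5.2 12.8] th~ -0.213
-0.29 True [-2.9 -3.6 11.1] th~ -0.244
66.7
```

```bash
python3 - <<'E'
from h import *
stroke(-.244,.29,7); snap('wrist','s1a'); snap('top','s1t'); stroke(.24,-.29,7); snap('wrist','s1b'); print(read_state()['clock'])
E
```

```text
-0.168 False [-2.6  0.2 12. ] th~ -0.173
-0.091 False [-1.2  2.4  9.2] th~ -0.105
-0.015 False [-0.4  1.4  6.4] th~ -0.026
0.061 False [0.3 1.1 6.7] th~ 0.053
0.137 False [1.  2.2 5.9] th~ 0.126
0.214 False [0.5 8.1 6.6] th~ 0.183
0.29 True [-4.7  5.7 11.6] th~ 0.208
0.164 True [-0.7  1.4  6. ] th~ 0.147
69.1167
```

View pics/s1b.png

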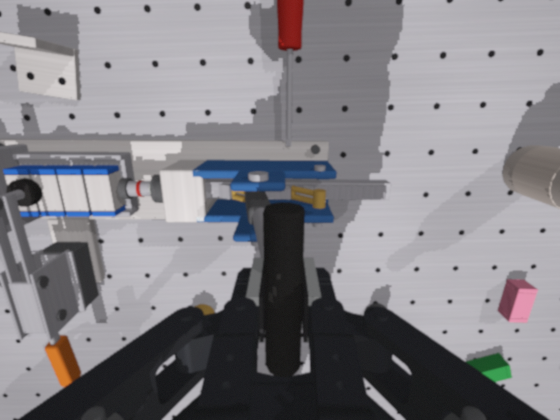

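View pics/s1a.png

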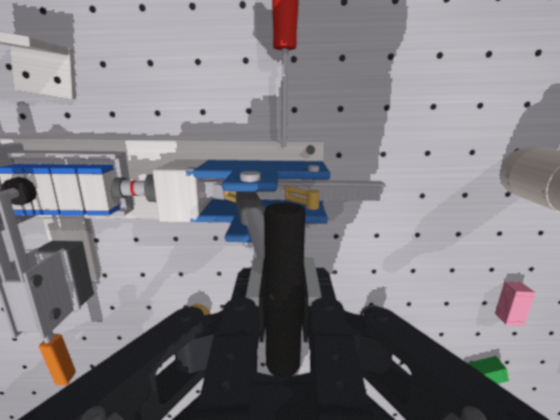

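The stroke stopped on force at about 0.208, so it may be incomplete. I'll finish it with a higher threshold before returning.

```bash
python3 - <<'E'
from h import *
stroke(.15,.33,6,fs=22); snap('wrist','s1c'); print(read_state()['clock'])
E
```

```text
0.18 False [2.7 3.8 5. ] th~ 0.172
0.21 False [1.8 6.2 6.3] th~ 0.193
0.24 False [-0.2  9.3  8.5] th~ 0.212
0.27 False [-1.5 12.9 11.3] th~ 0.227
0.3 False [-5.2 21.4 19. ] th~ 0.228
0.33 False [-8.7 30.2 28.7] th~ 0.229
70.6667
```

View pics/s1c.png

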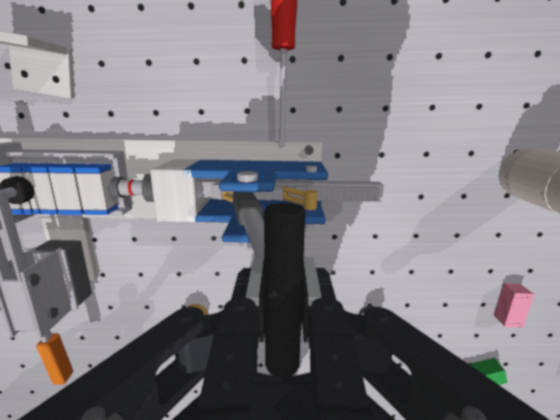

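```bash
python3 - <<'E'
from h import *
stroke(.24,-.30,7,fs=25); snap('wrist','s1d'); print(read_state()['clock'])
E
```

```text
0.163 True [-3.3  5.3 10.2] th~ 0.2
70.95
```

View pics/s1d.png

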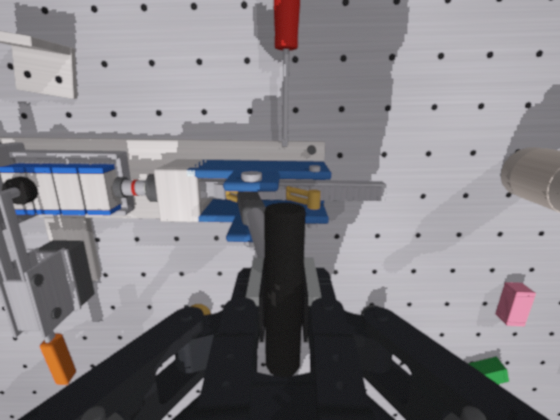

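```bash
python3 - <<'E'
from h import *
stroke(.19,-.30,8,fs=20); snap('wrist','s1e'); print(read_state()['clock'])
E
```

```text
0.129 False [3.9 0.7 3.5] th~ 0.13
0.068 False [ 3.3 -4.   3.9] th~ 0.086
0.006 False [ 3.7 -4.6 10.1] th~ 0.029
-0.055 False [ 5.  -3.   6.9] th~ -0.037
-0.116 False [ 6.  -2.6  4.7] th~ -0.101
-0.178 False [ 4.6 -3.   6.7] th~ -0.159
-0.239 False [ 2.5 -4.7 11.5] th~ -0.209
-0.3 False [-0.1 -7.8 19. ] th~ -0.258
73.25
```

View pics/s1e.png

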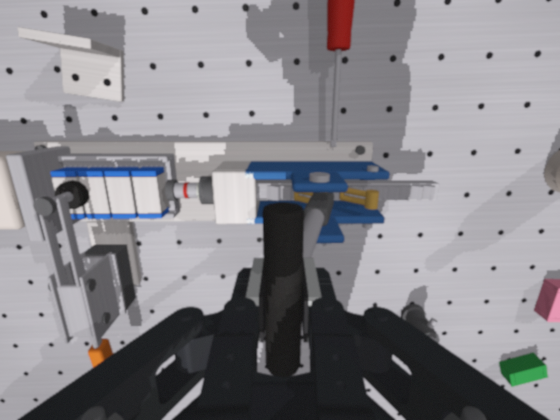

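```bash
cat > nose.py <<'E'
from h import *
def zoom(n,out,s=6):
    im=cv2.imread(f'pics/{n}.png'); h=cv2.cvtColor(im,cv2.COLOR_BGR2HSV)
    m=cv2.inRange(h,(0,120,90),(8,255,255))|cv2.inRange(h,(172,120,90),(180,255,255)); m[:150]=0;m[230:]=0
    ys,xs=np.nonzero(m); print('red',len(xs),xs.mean() if len(xs) else None,ys.mean() if len(xs) else None)
    cx=int(xs.mean()) if len(xs) else 180
    x0=max(0,cx-60); c=im[155:230,x0:x0+120]; cv2.imwrite(f'pics/{out}.png',cv2.resize(c,None,fx=s,fy=s,interpolation=cv2.INTER_CUBIC)); print('x0',x0)
E
python3 - <<'E'
from nose import *
zoom('s1e','s1ez')
stroke(-.26,.29,8,fs=22); snap('wrist','s2a'); zoom('s2a','s2az'); print(read_state()['clock'])
E
```

```text
red 36 184.97222222222223 189.88888888888889
x0 124
-0.191 False [ 2.9  0.9 10.9] th~ -0.18
-0.122 False [ 1.9  2.6 11. ] th~ -0.125
-0.054 False [ 2.4  3.  10.4] th~ -0.057
0.015 False [2.9 3.5 8.9] th~ 0.012
0.084 False [3.5 2.9 7.6] th~ 0.081
0.153 False [3.5 4.5 5.7] th~ 0.145
0.221 False [2.1 7.  9.7] th~ 0.2
0.29 True [-4.2  4.1 12.2] th~ 0.218
red 39 120.25641025641026 186.87179487179486
x0 60
75.6333
```

View pics/s1ez.png

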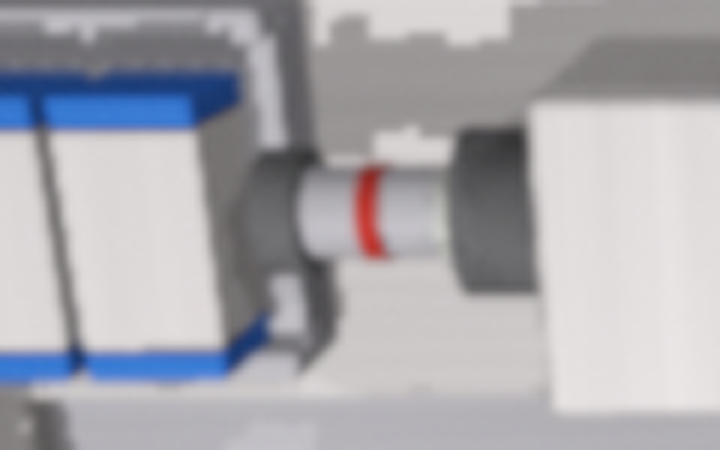

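View pics/s2az.png

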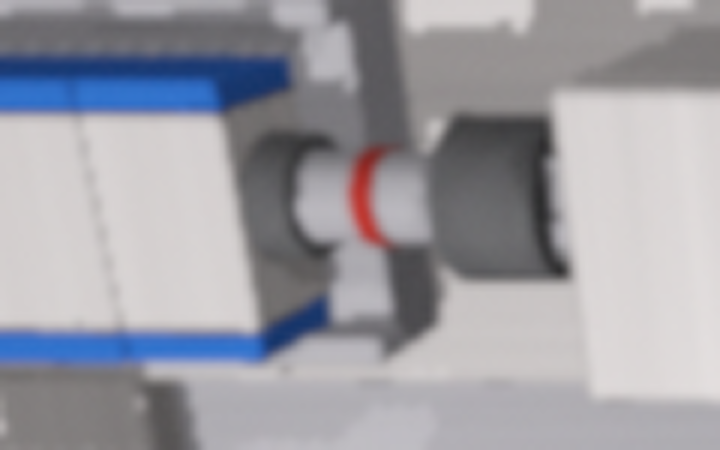

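```bash
python3 - <<'E'
from nose import *
stroke(.22,-.30,8,fs=22); snap('wrist','s2b'); zoom('s2b','s2bz'); print(read_state()['clock'])
E
```

```text
0.155 False [ 3.7 -0.9  9.2] th~ 0.16
0.09 False [ 3.5 -3.3  9.8] th~ 0.109
0.025 False [ 3.7 -3.3  8.4] th~ 0.042
-0.04 False [ 4.8 -2.   6. ] th~ -0.025
-0.105 False [ 4.2 -3.   6.2] th~ -0.086
-0.17 False [ 5.1 -3.2  4. ] th~ -0.149
-0.235 False [ 4.6 -7.7  6.6] th~ -0.197
-0.3 False [  1.8 -10.   14.9] th~ -0.247
red 46 172.2826086956522 190.2391304347826
x0 112
77.9583
```

View pics/s2bz.png

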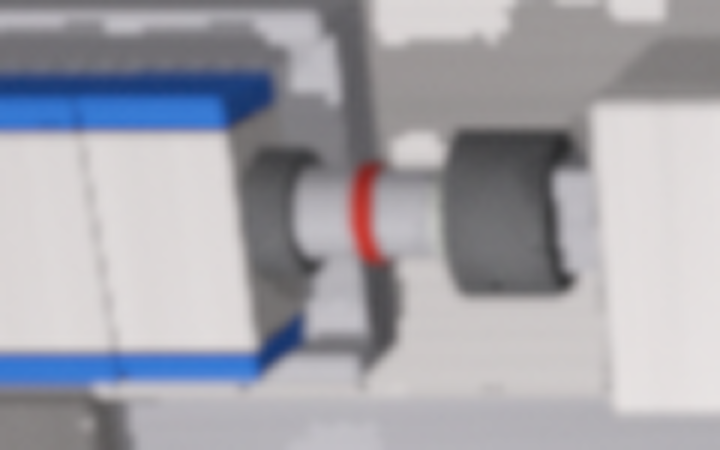

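View pics/s2b.png

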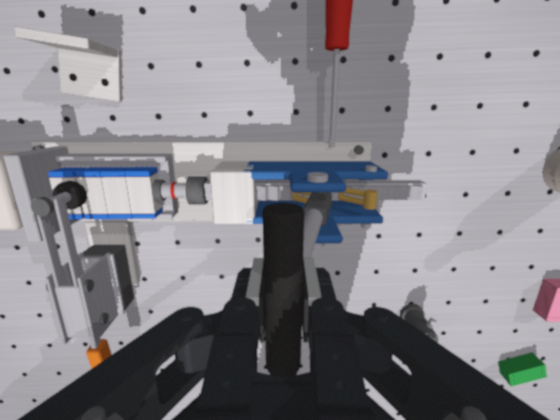

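After two strokes the nose is free and the faint white ring at the collar still shows. The row has closed up. Third stroke.

```bash
python3 - <<'E'
from nose import *
stroke(-.25,.285,8,fs=24); snap('wrist','s3a'); zoom('s3a','s3az'); print(read_state()['clock'])
E
```

```text
-0.183 False [ 4.9 -1.6  5.3] th~ -0.168
-0.116 False [6.5 2.8 4.1] th~ -0.118
-0.049 False [4.  3.4 5.6] th~ -0.056
0.017 False [3.6 6.2 9.1] th~ 0.006
0.084 False [3.2 4.6 8.4] th~ 0.074
0.151 False [3.  7.3 6.1] th~ 0.132
0.218 False [ 1.7  7.7 10.5] th~ 0.192
0.285 True [-4.7  6.2 13. ] th~ 0.215
red 39 115.64102564102564 186.76923076923077
x0 55
80.375
```

View pics/s3az.png

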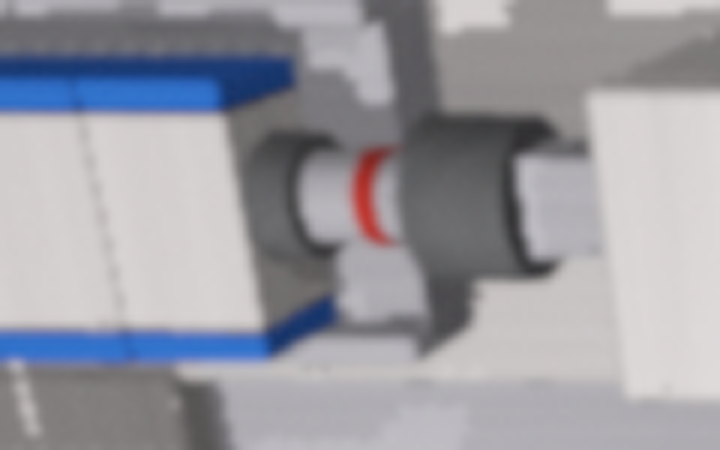

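```bash
python3 - <<'E'
from nose import *
stroke(.21,.0,4,fs=22); hold(.3); snap('wrist','s3b'); zoom('s3b','s3bz'); print(read_state()['clock'])
E
```

```text
0.158 False [1.9 1.3 9.9] th~ 0.156
0.105 False [ 3.  -1.2 10.2] th~ 0.116
0.052 False [ 3.3 -3.   8.2] th~ 0.072
0.0 False [ 4.4 -2.2  6. ] th~ 0.015
red 37 138.05405405405406 188.21621621621622
x0 78
81.7917
```

View pics/s3bz.png

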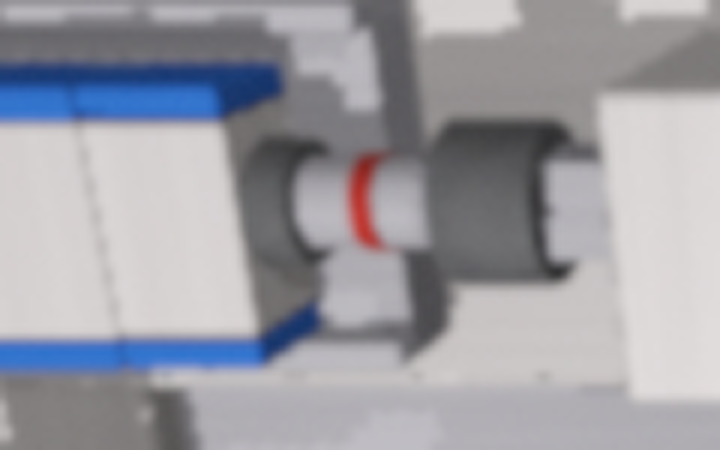

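The geometry differs between these views, so I'll return the lever fully and compare with s2b from the same pose.

```bash
python3 - <<'E'
from nose import *
stroke(.0,-.30,5,fs=22); hold(.3); snap('wrist','s3c'); zoom('s3c','s3cz'); print(read_state()['clock'])
E
```

```text
-0.06 False [ 3.9 -2.9  7.7] th~ -0.043
-0.12 False [ 3.9 -2.   7. ] th~ -0.101
-0.18 False [ 4.8 -4.5  5.2] th~ -0.157
-0.24 False [ 3.8 -7.7  8.8] th~ -0.202
-0.3 False [ 1.9 -9.3 15.7] th~ -0.251
red 43 167.37209302325581 189.74418604651163
x0 107
83.5167
```

View pics/s3cz.png

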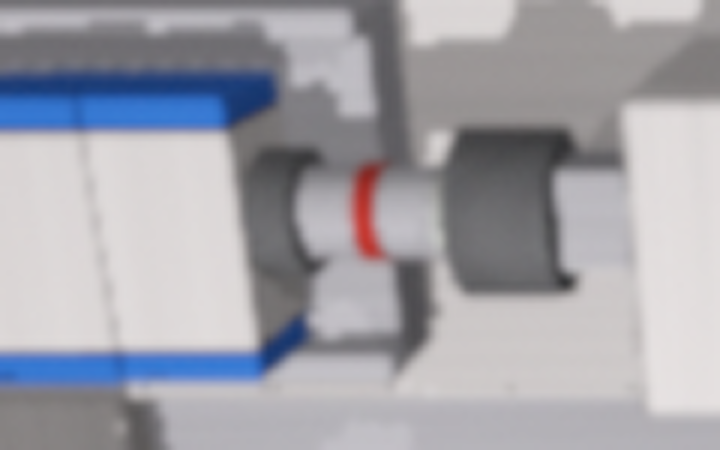

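The white ring still shows and the collar moved only about 5 mm past tooth 2. The third stroke therefore fell short of the pawl: it stopped on force at about 0.235 true. Repeating it slowly to the end stop.

```bash
python3 - <<'E'
from nose import *
stroke(-.25,.20,6,fs=30); stroke(.2,.32,8,fs=30,v=.02); hold(.2); snap('wrist','s4a'); zoom('s4a','s4az'); print(read_state()['clock'])
E
```

```text
-0.175 False [4.2 0.1 5.6] th~ -0.165
-0.1 False [4.3 2.2 5. ] th~ -0.105
-0.025 False [3.4 1.3 8.9] th~ -0.028
0.05 False [3.3 2.7 8.7] th~ 0.042
0.125 False [4.6 4.9 6.6] th~ 0.111
0.2 False [2.7 8.1 7.4] th~ 0.173
0.215 False [2.9 9.7 9.8] th~ 0.18
0.23 False [ 1.4 11.5 11.7] th~ 0.188
0.245 False [ 0.5 13.  12.6] th~ 0.197
0.26 False [-0.6 14.5 14.3] th~ 0.206
0.275 False [-0.5 14.7 16.8] th~ 0.224
0.29 False [-2.9 17.4 19.3] th~ 0.228
0.305 False [-3.7 22.7 23.1] th~ 0.228
0.32 False [-6.4 26.  28.4] th~ 0.229
red 40 113.45 186.575
x0 53
87.7167
```

View pics/s4az.png

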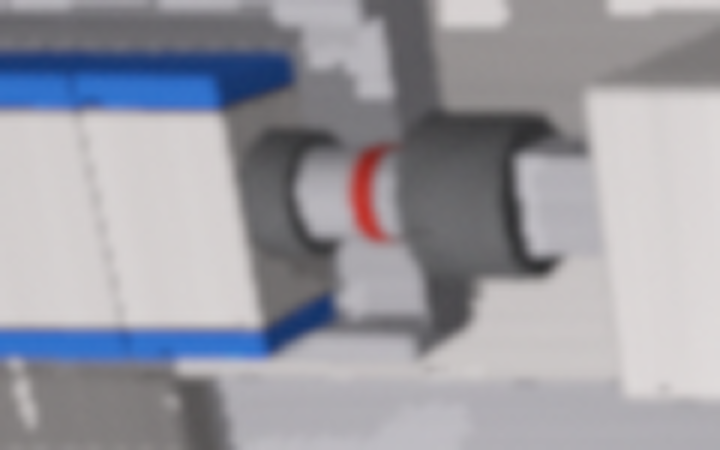

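```bash
python3 - <<'E'
from nose import *
stroke(.32,.22,4,fs=40,v=.03); stroke(.2,-.27,7,fs=30); hold(.2); snap('wrist','s4c'); zoom('s4c','s4cz'); print(read_state()['clock'])
E
```

```text
0.295 False [-2.7 18.1 21.4] th~ 0.228
0.27 False [-0.8 14.5 16.1] th~ 0.22
0.245 False [ 0.2 10.9 13.2] th~ 0.204
0.22 False [ 1.5  8.8 10.4] th~ 0.19
0.133 False [4.1 2.2 8. ] th~ 0.128
0.066 False [ 3.3 -0.3 10. ] th~ 0.074
-0.001 False [ 3.  -2.8  9.3] th~ 0.016
-0.069 False [ 5.6 -2.8  7.1] th~ -0.053
-0.136 False [ 6.4 -2.   3.5] th~ -0.122
-0.203 False [ 6.5 -5.6  2.7] th~ -0.177
-0.27 False [ 2.2 -8.4 10.9] th~ -0.229
red 40 165.175 189.025
x0 105
91.05
```

View pics/s4cz.png

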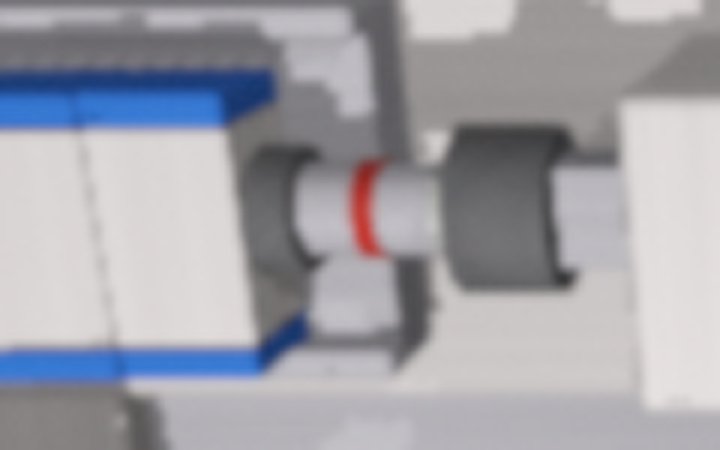

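```bash
cat >> nose.py <<'E'
def redy(n,pos,rows=None):
    st={'eef_rot':[180,0,Y0 if n!='row2' and n!='row1' else 90+Y0],'position':pos}; C=cam('wrist',st)
    im=cv2.imread(f'pics/{n}.png'); h=cv2.cvtColor(im,cv2.COLOR_BGR2HSV)
    m=cv2.inRange(h,(0,120,90),(8,255,255))|cv2.inRange(h,(172,120,90),(180,255,255))
    k,l,s,c=cv2.connectedComponentsWithStats(m)
    for i in range(1,k):
        r=inrig(onz('',c[i],.046,C))
        if s[i,4]>8 and abs(r[0])<.02 and -.2<r[1]<0: print(n,'red y',r.round(4),c[i].round(1))
    return C
E
python3 - <<'E'
from nose import *
p=rig(0,-.13,0);p[2]=.25
redy('row1',p);redy('row2',p)
def P(est,cmd):
    q=rig(0,-.26-.125*np.sin(est),0);q[2]=H(cmd)[2]+.0005;return q
for n,e,c in(('s1a',.208,.25),('s1c',.229,.33),('s1e',-.258,-.3),('s2a',.218,.25),('s2b',-.247,-.3),('s3a',.215,.25),('s3b',.015,0),('s3c',-.251,-.3),('s4a',.229,.32),('s4c',-.229,-.27)):
    C=redy(n,P(e,c))
E
```

```text
row1 red y [ 0.0053 -0.1358  0.016 ] [286.2 186.2]
row2 red y [ 0.0037 -0.136   0.016 ] [284.8 186.3]
s1a red y [ 0.0022 -0.1323  0.016 ] [131.6 187.6]
s1c red y [ 0.0034 -0.1342  0.016 ] [129.5 187.1]
s1e red y [ 1.000e-04 -1.295e-01  1.600e-02] [185.  189.9]
s2a red y [ 0.0029 -0.1219  0.016 ] [120.3 186.9]
s2b red y [-0.0002 -0.1178  0.016 ] [172.3 190.2]
s3a red y [ 0.003  -0.1169  0.016 ] [115.6 186.8]
s3b red y [ 0.0005 -0.1129  0.016 ] [138.1 188.2]
s3c red y [ 0.0003 -0.1124  0.016 ] [167.4 189.7]
s4a red y [ 0.0039 -0.1177  0.016 ] [113.4 186.6]
s4c red y [ 0.0008 -0.1125  0.016 ] [165.2 189. ]
```

The images and forces show the cause. With the tool vertical, the fingertips bind on the lever rod near the tilt limits, so the lever stopped short and the pawl did not catch tooth 3. The nose is now free at tooth 2. I'll regrip with the tool tilting along with the lever.

```bash
cat >> h.py <<'E'
def T(th,back=0.,dy=0.):
    L=.125-.0187+back; return rig(0,-.26-L*np.sin(th)+dy,.08+L*np.cos(th)),[180+np.degrees(th),0,Y0]
def stroke2(t0,t1,n=6,fs=25,v=.05,dy=0.):
    for th in np.linspace(t0,t1,n+1)[1:]:
        p,o=T(th,dy=dy); r=line_to(p,o,speed=v,f_stop=fs); s=read_state()
        e=inrig(s['position']); print(round(th,3),r,s['ft_force'].round(1),'tcp th',round(float(np.arctan2(-(e[1]+.26),e[2]-.08)),3),'roll',round(float(s['eef_rot'][0]),1))
        if r: break
E
python3 - <<'E'
from h import *
for th in(-.27,0,.28):
    p,o=T(th); q=ik(p,o); print(None if q is None else np.round(q))
open_jaws(); print(read_state()['ft_force'].round(1))
p=read_state()['position']; line_to([p[0],p[1],.30],speed=.15)
p,o=T(-.24,back=.06); line_to(p,o,speed=.1); im,C=snap('wrist','k1'); print(read_state()['eef_rot'],read_state()['clock'])
for th in (-.15,-.2,-.25): 
    q=rig(0,-.26-.125*np.sin(th),.08+.125*np.cos(th)); print(th,proj('',q,C).round(1))
E
```

```text
[  -1.   33.   -6.   88.   21.   63. -108.]
[ 14.  33. -13.  85.   8.  63. -93.]
[ 28.  37. -20.  82.  -4.  66. -78.]
[-0.5 -0.5  0.1]
[ 1.66255289e+02  9.55217322e-02 -1.53114546e+00] 92.9583
-0.15 [300.9 239.4]
-0.2 [291.2 239.6]
-0.25 [281.4 239.6]
```

View pics/k1.png

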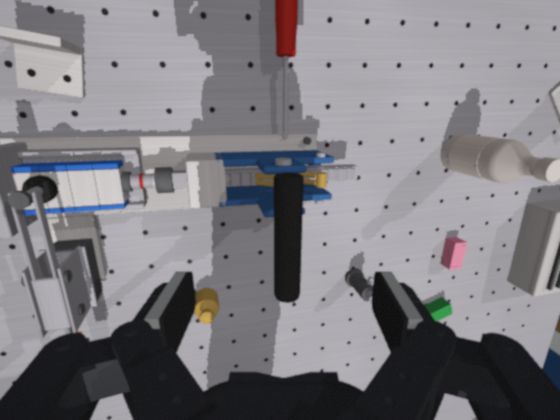

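Handle at (288,238), tilt about -0.215. Gripping with a matching tilt.

```bash
python3 - <<'E'
from nose import *
p,o=T(-.215); line_to(p,o,speed=.1,f_stop=8); grasp(50); print(read_state()['grip_width'],read_state()['ft_force'].round(1))
stroke2(-.215,-.26,3,fs=15,v=.02); 
stroke2(-.25,.2,6,fs=25); stroke2(.2,.30,7,fs=20,v=.02); hold(.2); snap('wrist','k2'); zoom('k2','k2z'); print(read_state()['clock'])
E
```

```text
0.1914378387399476 [-1.3  1.9  3.2]
-0.23 False [-1.8  2.4  5.7] tcp th -0.236 roll 166.8
-0.245 False [-1.3  3.   4.8] tcp th -0.251 roll 166.0
-0.26 False [-1.8  2.4  6. ] tcp th -0.266 roll 165.1
-0.175 False [-1.2  0.5  5.6] tcp th -0.165 roll 169.9
-0.1 False [-1.6 -0.   5.4] tcp th -0.092 roll 174.2
-0.025 False [-1.2 -0.5  4.6] tcp th -0.022 roll 178.4
0.05 False [-1.1 -0.6  2.8] tcp th 0.048 roll -177.3
0.125 False [-0.9  0.6  1.2] tcp th 0.122 roll -172.9
0.2 False [-3.2  2.8  5. ] tcp th 0.187 roll -168.6
0.214 False [-3.8  2.7  5.4] tcp th 0.193 roll -167.7
0.229 False [-4.2  3.8  4.9] tcp th 0.211 roll -166.9
0.243 False [-3.   3.5  5. ] tcp th 0.228 roll -166.0
0.257 False [-3.7  8.4  6.9] tcp th 0.227 roll -165.1
0.271 False [-4.9 12.3  8.2] tcp th 0.225 roll -164.2
0.286 False [-4.8 16.5 11.1] tcp th 0.223 roll -163.3
0.3 False [-5.7 20.  12.7] tcp th 0.221 roll -162.3
red 63 79.65079365079364 161.03174603174602
x0 19
98.9667
```

View pics/k2z.png

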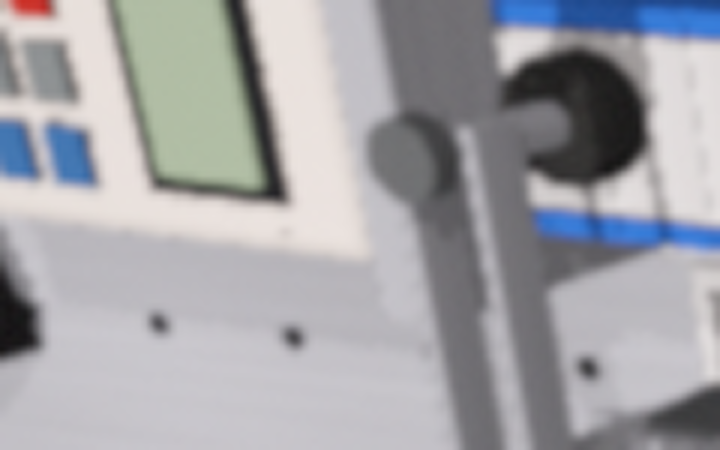

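```bash
python3 - <<'E'
from h import *
im=cv2.imread('pics/k2.png');cv2.imwrite('pics/k2y.png',cv2.resize(im[140:240,90:250],None,fx=5,fy=5,interpolation=cv2.INTER_CUBIC))
E
```

```text
(no output)
```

View pics/k2.png

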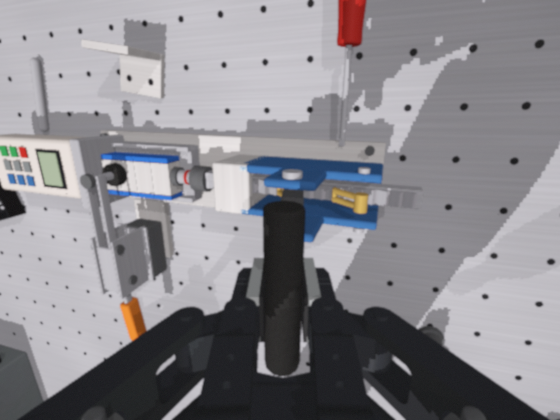

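View pics/k2y.png

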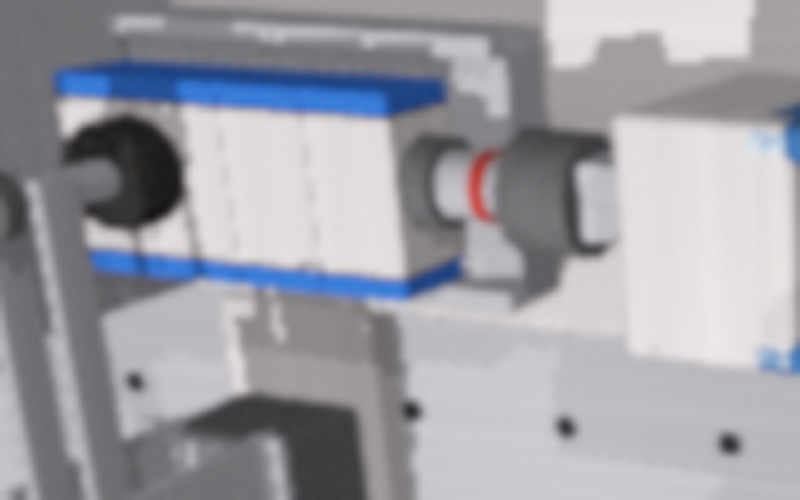

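```bash
python3 - <<'E'
from nose import *
stroke2(.30,.22,3,fs=30,v=.03); stroke2(.22,-.0,4,fs=25); hold(.2); snap('wrist','k3'); print(read_state()['clock'])
im=cv2.imread('pics/k3.png');cv2.imwrite('pics/k3y.png',cv2.resize(im[140:240,70:230],None,fx=5,fy=5,interpolation=cv2.INTER_CUBIC))
E
```

```text
0.273 False [-4.4 12.2  6.7] tcp th 0.225 roll -164.2
0.247 False [-3.6  5.2  3.7] tcp th 0.219 roll -165.8
0.22 False [-3.3  5.5  5.2] tcp th 0.195 roll -167.4
0.165 False [-4.1  2.3  4.9] tcp th 0.147 roll -170.6
0.11 False [-5.   3.2  6.2] tcp th 0.093 roll -173.8
0.055 False [-4.4  3.7  6.2] tcp th 0.04 roll -176.9
-0.0 False [-5.1  1.7  7.4] tcp th -0.014 roll 179.9
101.0333
```

View pics/k3y.png

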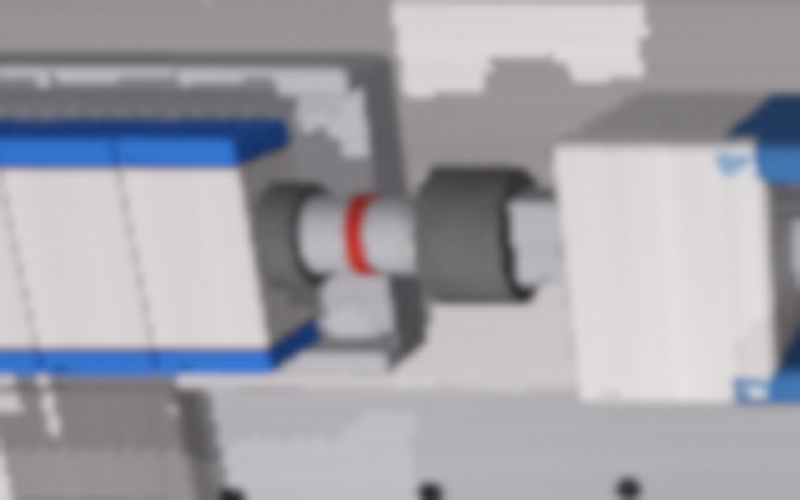

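```bash
python3 - <<'E'
from h import *
a=cv2.imread('pics/k2.png')[140:240,210:430];b=cv2.imread('pics/k3.png')[140:240,170:390];c=cv2.imread('pics/k1.png')[130:230,180:400]
cv2.imwrite('pics/k23.png',np.vstack([cv2.resize(x,(440,200),interpolation=cv2.INTER_CUBIC) for x in(a,b,c)]))
p,o=T(.22)
for n,f in(('k2',210),('k3',170)):
    pass
E
```

```text
(no output)
```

View pics/k23.png

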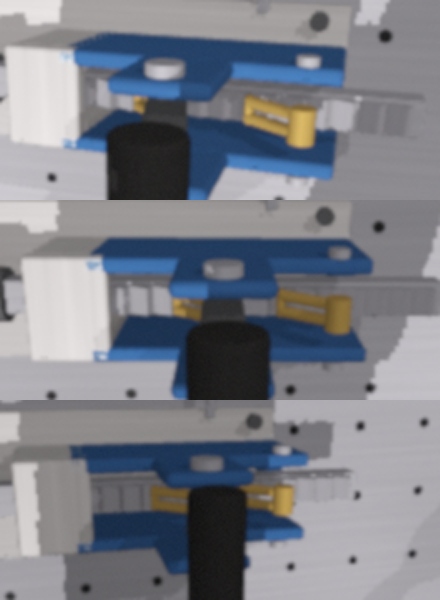

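```bash
python3 - <<'E'
from h import *
p,o=T(-.24,back=.06)
C=cam('wrist',{'position':p,'eef_rot':[166.255,.0955,-1.531]})
print('k1 bolt',inrig(onz('',(283.5,161.5),.110,C)).round(4), 'handle',inrig(onz('',(288,238),.2325,C)).round(4))
q=H(.21);q[2]=.32
C0=cam('wrist',{'position':q,'eef_rot':[180,0,Y0]})
im=cv2.imread('pics/lv0.png');cv2.imwrite('pics/lv0y.png',cv2.resize(im[130:230,170:390],None,fx=3,fy=3,interpolation=cv2.INTER_CUBIC))
print('lv0 bolt',inrig(onz('',(259,157),.110,C0)).round(4),'handle',inrig(onz('',(281.5,215),.2325,C0)).round(4))
# anvil/first bar in lv0? 
print(read_state()['position'],inrig(read_state()['position']))
E
```

```text
k1 bolt [ 0.0286 -0.2622  0.08  ] handle [ 0.001  -0.235   0.2025]
lv0 bolt [ 0.0266 -0.2605  0.08  ] handle [ 0.0004 -0.2865  0.2025]
[ 0.65132714 -0.112075    0.21678621] [-1.76073122e-04 -2.59174214e-01  1.86786208e-01]
```

View pics/lv0y.png

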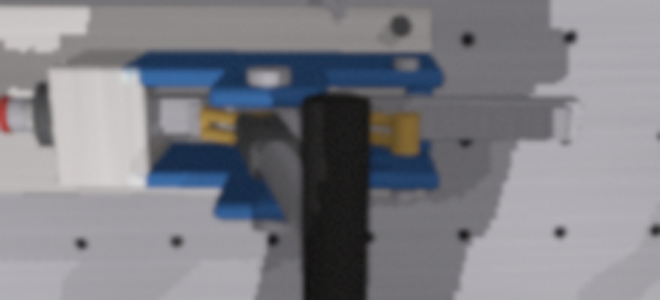

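```bash
python3 - <<'E'
from h import *
stroke2(0,-.24,4,fs=25); stroke2(-.24,-.33,9,fs=20,v=.02); print(read_state()['clock'])
E
```

```text
-0.06 False [-5.2  1.6  7.1] tcp th -0.072 roll 176.5
-0.12 False [-5.  -0.9  7.2] tcp th -0.121 roll 173.0
-0.18 False [-3.1 -1.   7.5] tcp th -0.18 roll 169.6
-0.24 False [-5.3 -0.6  9.4] tcp th -0.241 roll 166.2
-0.25 False [-4.8  0.1  8.6] tcp th -0.241 roll 165.6
-0.26 False [-4.5 -0.   9.4] tcp th -0.251 roll 165.0
-0.27 False [-4.1  0.1  9.7] tcp th -0.261 roll 164.5
-0.28 False [-5.1 -0.8 10.9] tcp th -0.266 roll 163.9
-0.29 False [-5.2 -3.  11.6] tcp th -0.265 roll 163.2
-0.3 False [-5.7 -6.1 12.3] tcp th -0.263 roll 162.6
-0.31 False [-5.2 -8.9 14.6] tcp th -0.262 roll 161.9
-0.32 False [ -5.9 -12.1  16. ] tcp th -0.261 roll 161.3
-0.33 False [ -5.3 -14.   16. ] tcp th -0.259 roll 160.6
104.3833
```

Both stops are real: back at -0.266 and front at +0.228, a range of 0.494. The strokes were full, yet the tooth did not hold. I'll stroke again and measure the collar at several lever angles.

```bash
python3 - <<'E'
from nose import *
import pickle
stroke2(-.33,-.25,2,fs=30,v=.05)
prev=-.25;D={}
for i,t in enumerate((.10,.16,.20,.225,.245,.255)):
    stroke2(prev,t,4 if i==0 else 1,fs=25,v=.05 if i==0 else .02); prev=t; hold(.1)
    im,C=snap('wrist',f'm{i}'); D[i]=C
hold(.4); im,C=snap('wrist','m6'); D[6]=C
pickle.dump(D,open('m.pkl','wb'));print(read_state()['clock'])
rows=[]
for i in(0,2,4,6):
    im=cv2.imread(f'pics/m{i}.png'); q=proj('',rig(0,-.14,.012),D[i]).astype(int); print(i,q)
    x0=max(0,q[0]-60);y0=q[1]-22
    rows.append(cv2.resize(im[y0:y0+44,x0:x0+160],(480*1,132),interpolation=cv2.INTER_CUBIC))
cv2.imwrite('pics/mm.png',np.vstack(rows))
E
```

```text
-0.29 False [-5.  -4.5 12.7] tcp th -0.265 roll 163.3
-0.25 False [-5.1 -0.9 10.7] tcp th -0.226 roll 165.6
-0.162 False [-1.3  0.8  3.5] tcp th -0.156 roll 170.7
-0.075 False [-1.5 -0.3  4.4] tcp th -0.076 roll 175.6
0.012 False [-0.6  0.3  0.9] tcp th 0.007 roll -179.4
0.1 False [-1.1  1.1 -0.7] tcp th 0.093 roll -174.4
0.16 False [ 1.5  3.8 -7.6] tcp th 0.159 roll -170.8
0.2 False [  2.6   4.5 -10.7] tcp th 0.2 roll -168.5
0.225 False [  3.4   5.8 -11.9] tcp th 0.224 roll -167.0
0.245 False [  1.3   8.7 -10.2] tcp th 0.229 roll -165.8
0.255 False [ 2.  11.1 -8.2] tcp th 0.227 roll -165.2
109.1917
0 [178 184]
2 [188 182]
4 [195 181]
6 [197 181]
```

View pics/mm.png

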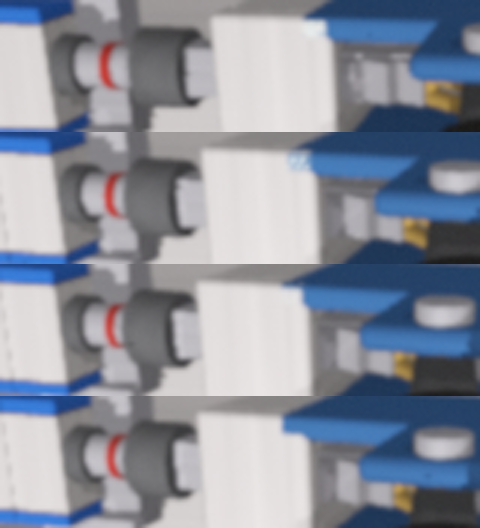

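```bash
python3 - <<'E'
from nose import *
import pickle
prev=.255;D={};rows=[]
for i,t in enumerate((.225,.2,.16,.10,.0)):
    stroke2(prev,t,1,fs=25,v=.03); prev=t; hold(.1)
    im,C=snap('wrist',f'n{i}'); D[i]=C
    q=proj('',rig(0,-.14,.012),C).astype(int);x0=max(0,q[0]-60);y0=q[1]-22
    rows.append(cv2.resize(im[y0:y0+44,x0:x0+200],(600,132),interpolation=cv2.INTER_CUBIC))
pickle.dump(D,open('n.pkl','wb'));print(read_state()['clock'])
cv2.imwrite('pics/nn.png',np.vstack(rows[:4]+rows[4:])[:600])
cv2.imwrite('pics/nn.png',np.vstack([rows[k] for k in(0,1,3,4)]))
E
```

```text
0.225 False [  2.6   6.3 -10.6] tcp th 0.21 roll -167.0
0.2 False [  2.9   5.9 -11.2] tcp th 0.189 roll -168.5
0.16 False [  3.1   4.8 -11.4] tcp th 0.145 roll -170.8
0.1 False [  2.5   5.3 -11.9] tcp th 0.09 roll -174.2
0.0 False [  3.2   3.8 -12. ] tcp th 0.001 roll -179.9
111.6167
```

View pics/nn.png

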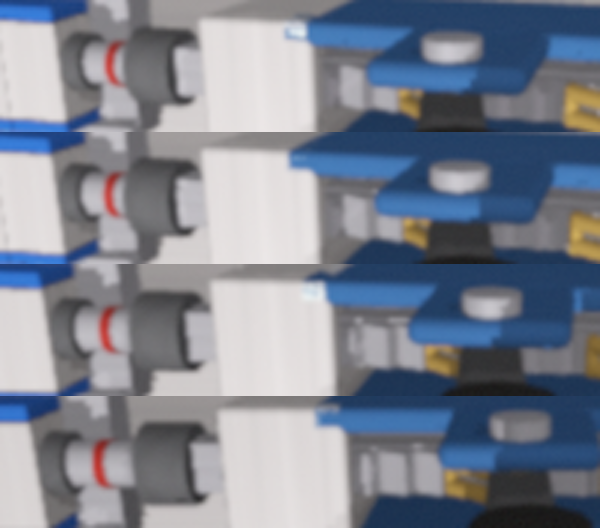

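```bash
python3 - <<'E'
from nose import *
import pickle
M=pickle.load(open('m.pkl','rb'));N=pickle.load(open('n.pkl','rb'))
rows=[]
for k,D,i in(('m',M,0),('m',M,2),('m',M,6),('n',N,1),('n',N,4)):
    im=cv2.imread(f'pics/{k}{i}.png'); q=proj('',rig(0,-.29,.03),D[i]).astype(int)
    rows.append(cv2.resize(im[q[1]-17:q[1]+17,q[0]-80:q[0]+80],(560,119),interpolation=cv2.INTER_CUBIC))
cv2.imwrite('pics/hp.png',np.vstack(rows))
E
```

```text
(no output)
```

View pics/hp.png

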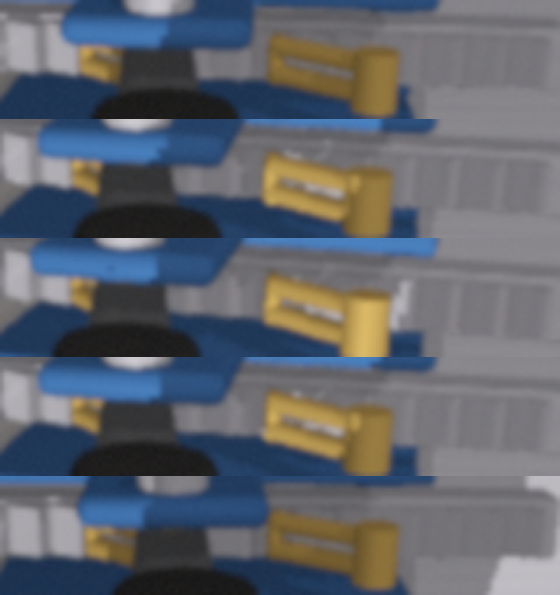

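```bash
python3 - <<'E'
from nose import *
import pickle
stroke2(0,.22,3,fs=25); stroke2(.22,.29,5,fs=25,v=.02); hold(.3)
open_jaws(); p,o=T(.25,back=.07); line_to(p,o,speed=.15); im,C=snap('wrist','e1')
for th in (.15,.2,.23,.25): 
    q=rig(0,-.26-.125*np.sin(th),.08+.125*np.cos(th)); print(th,proj('',q,C).round(1))
move_pose(rig(0,-.14-.081,0)*[1,1,0]+[0,0,.30],[180,0,90+Y0]); hold(.1); im,C=snap('wrist','e2'); pickle.dump(C,open('e2.pkl','wb'))
q=proj('',rig(0,-.14,.012),C).astype(int);print(q,read_state()['clock'])
cv2.imwrite('pics/e2z.png',cv2.resize(im[q[1]-60:q[1]+70,q[0]-40:q[0]+40],None,fx=4.5,fy=4.5,interpolation=cv2.INTER_CUBIC))
E
```

```text
0.073 False [  2.6   1.4 -13. ] tcp th 0.097 roll -175.9
0.147 False [-0.8  3.1 -8. ] tcp th 0.148 roll -171.6
0.22 False [-1.8  4.3 -9. ] tcp th 0.216 roll -167.5
0.234 False [-1.4  3.8 -7.3] tcp th 0.223 roll -166.7
0.248 False [-2.7  6.3 -6.8] tcp th 0.229 roll -165.8
0.262 False [-3.3 10.3 -5.2] tcp th 0.227 roll -164.9
0.276 False [-5.  13.9 -2.4] tcp th 0.226 roll -164.0
0.29 False [-5.7 17.9 -1.3] tcp th 0.223 roll -163.1
0.15 [262.2 232.8]
0.2 [271.4 233.1]
0.23 [276.9 233.2]
0.25 [280.6 233.2]
[284 104] 116.6083
```

View pics/e1.png

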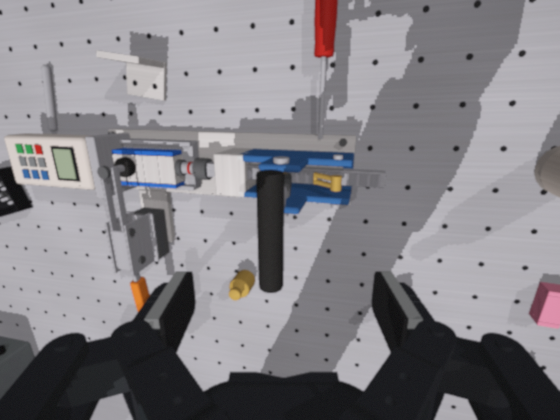

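View pics/e2.png

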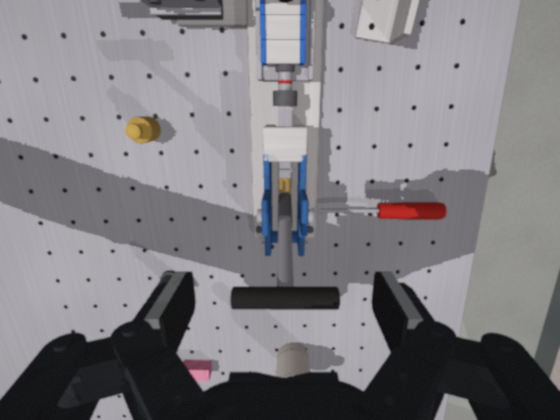

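View pics/e2z.png

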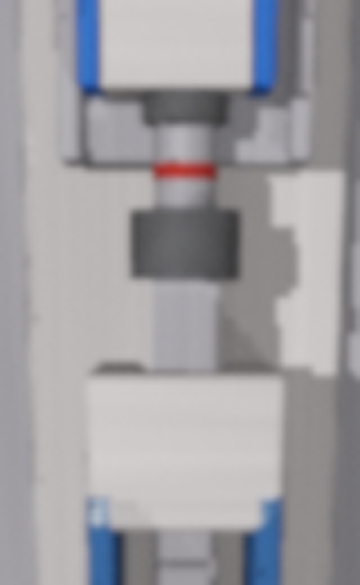

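From straight above (e2z), the lever has been let go at the stroke's end. The white ring is in the collar, the red ring shows at row 172, and the gap from red to collar is about 7.9 mm of 13, so the nose is pressed about 5 mm. I'll check whether it creeps.

```bash
cat > gap.py <<'E'
from nose import *
def gap(name):
    im,C=snap('wrist',name); q=proj('',rig(0,-.14,.012),C).astype(int)
    c=cv2.resize(im[q[1]-60:q[1]+70,q[0]-40:q[0]+40],None,fx=4.5,fy=4.5,interpolation=cv2.INTER_CUBIC); cv2.imwrite(f'pics/{name}z.png',c)
    h=cv2.cvtColor(c,cv2.COLOR_BGR2HSV);m=cv2.inRange(h,(0,120,90),(8,255,255))|cv2.inRange(h,(172,120,90),(180,255,255))
    ys,xs=np.nonzero(m); xc=int(xs.mean()); prof=cv2.cvtColor(c,cv2.COLOR_BGR2GRAY)[:,xc-8:xc+8].mean(1)
    r=ys.max(); d=next((y for y in range(r+4,len(prof)) if prof[y]<115),None)
    # bar rear edge & scale from wall
    print(name,'red',ys.min(),r,'collar',d,'gap mm',None if d is None else round((d-r)/4.5/.85,2),'t',round(read_state()['clock'],2))
    # handle
    g=cv2.cvtColor(im,cv2.COLOR_BGR2GRAY)[270:330,225:350]; k,l,s,cc=cv2.connectedComponentsWithStats((g<40).astype(np.uint8)); i=1+np.argmax(s[1:,4]); print('handle px',cc[i]+[225,270])
E
python3 - <<'E'
from gap import *
gap('e3'); hold(2); gap('e4')
E
```

```text
e3 red 165 177 collar 210 gap mm 8.63 t 116.66
handle px [290.28814714 294.83310627]
e4 red 165 177 collar 211 gap mm 8.89 t 118.71
handle px [290.67718606 295.74490467]
```

```bash
python3 - <<'E'
from gap import *
print(read_state()['position'],inrig(read_state()['position']))
hold(3); gap('e5'); print(read_state()['position'])
E
```

```text
[ 0.6525409  -0.07393662  0.30001324] [ 7.63898571e-06 -2.21016971e-01  2.70013241e-01]
e5 red 165 177 collar 211 gap mm 8.89 t 121.76
handle px [290.22112861 295.69685039]
[ 0.65254744 -0.07394777  0.30001924]
```

View pics/e5z.png

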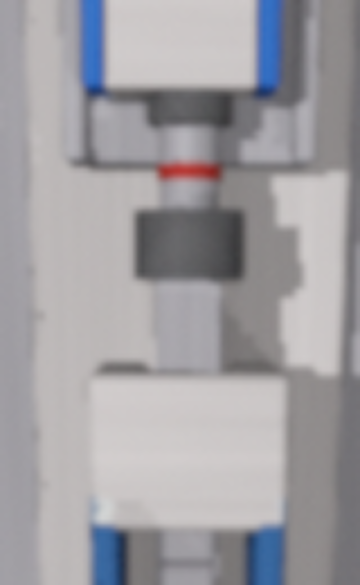

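```bash
python3 - <<'E'
import cv2,numpy as np
for n,y0,x0 in(('row2',150,245),('e5',55,245)):
    im=cv2.imread(f'pics/{n}.png')[y0:y0+75,x0:x0+80]
    cv2.imwrite(f'pics/{n}_z.png',cv2.resize(im,None,fx=7,fy=7,interpolation=cv2.INTER_NEAREST))
    xc=40
    g=cv2.cvtColor(im,cv2.COLOR_BGR2GRAY)
    for y in range(10,65): print(y+y0,im[y,37:44].mean(0).round().astype(int).tolist(),end=' ')
    print()
E
```

```text
160 [181, 180, 184] 161 [169, 166, 169] 162 [165, 162, 166] 163 [180, 180, 184] 164 [189, 189, 193] 165 [186, 186, 191] 166 [174, 174, 178] 167 [132, 132, 136] 168 [74, 73, 75] 169 [51, 50, 50] 170 [66, 65, 65] 171 [87, 85, 85] 172 [96, 93, 93] 173 [97, 95, 95] 174 [97, 94, 95] 175 [97, 94, 95] 176 [106, 103, 104] 177 [134, 130, 131] 178 [159, 154, 156] 179 [169, 164, 165] 180 [171, 165, 168] 181 [171, 165, 168] 182 [170, 165, 167] 183 [169, 164, 167] 184 [159, 154, 166] 185 [118, 115, 165] 186 [64, 65, 169] 187 [62, 65, 171] 188 [112, 110, 170] 189 [153, 148, 168] 190 [167, 162, 167] 191 [170, 165, 167] 192 [170, 164, 166] 193 [168, 162, 164] 194 [163, 157, 159] 195 [161, 157, 158] 196 [167, 167, 167] 197 [175, 179, 178] 198 [169, 175, 174] 199 [132, 137, 136] 200 [83, 84, 83] 201 [77, 75, 75] 202 [85, 83, 83] 203 [87, 86, 86] 204 [87, 85, 86] 205 [89, 87, 87] 206 [91, 88, 89] 207 [90, 88, 88] 208 [90, 88, 89] 209 [89, 87, 87] 210 [88, 86, 86] 211 [88, 86, 86] 212 [86, 84, 85] 213 [81, 79, 79] 214 [71, 69, 70] 
65 [110, 108, 110] 66 [98, 95, 96] 67 [97, 95, 95] 68 [97, 95, 95] 69 [9
[... 236 characters left out ...]
[58, 61, 173] 83 [60, 64, 173] 84 [110, 109, 171] 85 [153, 148, 169] 86 [166, 161, 165] 87 [165, 160, 162] 88 [162, 157, 158] 89 [159, 153, 155] 90 [148, 143, 145] 91 [123, 119, 120] 92 [102, 100, 100] 93 [97, 95, 95] 94 [98, 96, 96] 95 [99, 97, 98] 96 [100, 98, 99] 97 [101, 98, 98] 98 [101, 99, 98] 99 [100, 98, 99] 100 [100, 98, 99] 101 [99, 97, 98] 102 [98, 96, 96] 103 [97, 95, 95] 104 [97, 95, 95] 105 [98, 96, 96] 106 [112, 108, 109] 107 [146, 141, 143] 108 [171, 165, 167] 109 [175, 169, 172] 110 [172, 167, 169] 111 [172, 166, 168] 112 [172, 166, 169] 113 [171, 166, 168] 114 [171, 166, 168] 115 [172, 166, 168] 116 [171, 166, 168] 117 [171, 166, 168] 118 [171, 166, 168] 119 [171, 166, 168]
```

View pics/row2_z.png

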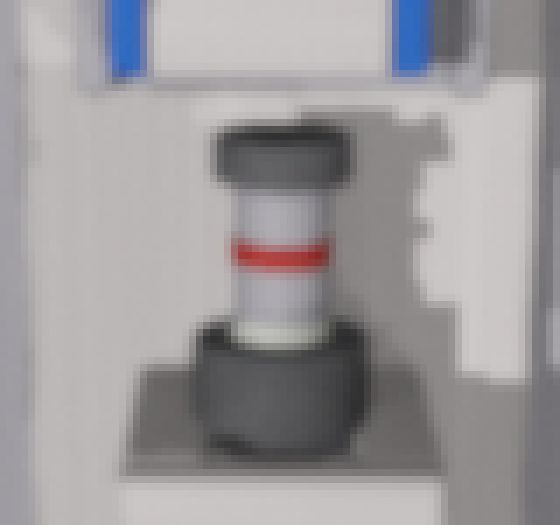

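View pics/e5_z.png

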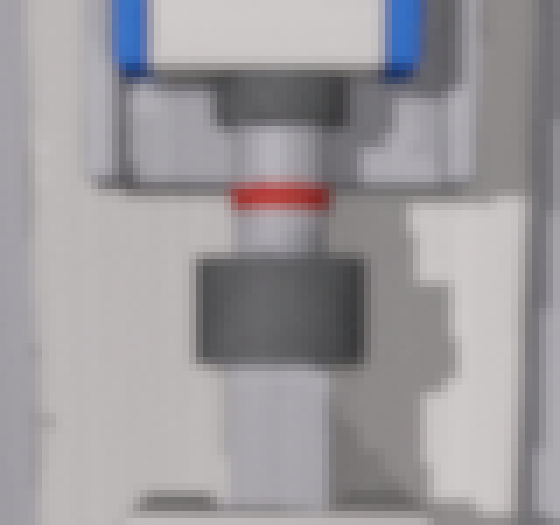

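The zooms settle it. In row2 the white ring shows at (280,335), and in e5 it is inside the collar while red still shows. The nose is pressed about 5 mm and was stable over 5 s. Now I'll open the clamp.

```bash
python3 - <<'E'
from h import *
p=G(1.40); move_pose([p[0],p[1],.28],[180,0,Y0]); line_to([p[0],p[1],.12],speed=.2); line_to(p,speed=.06,f_stop=8); print(read_state()['position'].round(4),p.round(4))
grasp(60); s=read_state(); print(s['grip_width'],s['ft_force'].round(1))
for t0,t1,n in((1.40,.9,5),(.9,0.3,5)): swing(t0,t1,n,fs=40)
print(read_state()['clock'])
E
```

```text
[0.4426 0.1329 0.0485] [0.4424 0.1328 0.0482]
0.17264610215955198 [-0.5 -1.5  5.2]
1.3 False [ 2.2 -2.  -7. ] [0.4418 0.1324 0.0564] 0.175
1.2 False [ 1.3 -1.2 -6. ] [0.4421 0.1324 0.0648] 0.177
1.1 False [ 0.5 -5.  -5.7] [0.4431 0.1324 0.0733] 0.177
1.0 False [-1.2 -6.4 -2.4] [0.4452 0.1324 0.0817] 0.175
0.9 False [-2.3 -6.6 -1.3] [0.4481 0.1323 0.0897] 0.168
0.78 False [-2.9 -6.2 -1.8] [0.4526 0.1322 0.0989] 0.176
0.66 False [-3.  -5.8 -3.1] [0.458  0.132  0.1074] 0.172
0.54 False [-3.7 -6.5 -2.4] [0.4645 0.1318 0.1154] 0.176
0.42 False [-4.  -5.4 -2.9] [0.4715 0.1316 0.1222] 0.177
0.3 False [-4.2 -6.2 -0.5] [0.4797 0.1313 0.1284] 0.176
129.35
```

```bash
python3 - <<'E'
from h import *
swing(.3,-.14,8,fs=15); hold(.3); print(read_state()['ft_force'].round(1),read_state()['clock']); snap('side','op1')
s=cv2.imread('pics/op1.png');cv2.imwrite('pics/op1c.png',cv2.resize(s[150:350,180:400],(660,600)))
E
```

```text
0.24 False [-6.2 -3.8 -1.5] [0.4832 0.1312 0.1306] 0.176
0.19 False [-6.2 -6.  -1.2] [0.4871 0.1311 0.1327] 0.176
0.13 False [-6.3 -6.4 -1.9] [0.4912 0.131  0.1347] 0.173
0.08 False [-6.7 -5.6 -2.4] [0.4956 0.1308 0.1365] 0.174
0.02 False [-7.2 -5.9 -1.1] [0.4996 0.1307 0.1379] 0.178
-0.03 False [-6.6 -5.6 -0.6] [0.5044 0.1305 0.1393] 0.172
-0.09 False [-5.7 -5.2 -0.2] [0.5088 0.1304 0.1404] 0.179
-0.14 False [-6.3 -5.5  0.5] [0.5134 0.1303 0.1412] 0.174
[-6.7 -6.2 -0.4] 131.65
```

View pics/op1c.png

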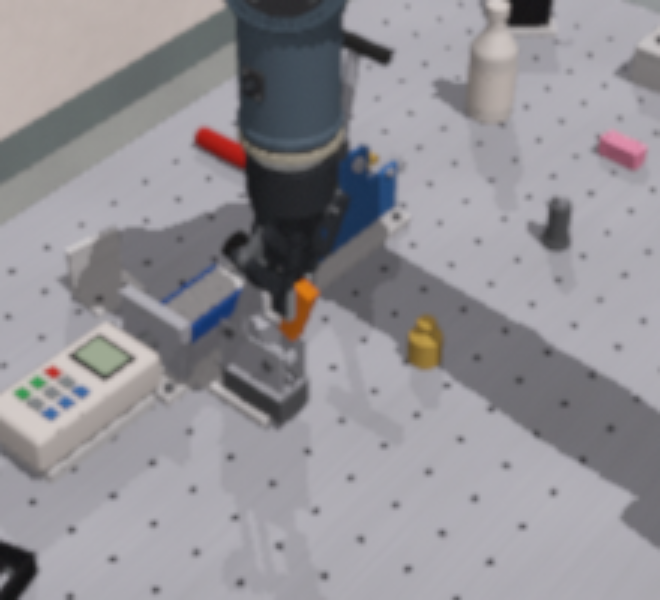

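```bash
python3 - <<'E'
from gap import *
open_jaws(); p=read_state()['position']; line_to([p[0],p[1],.30],speed=.15)
snap('side','op2'); s=cv2.imread('pics/op2.png');cv2.imwrite('pics/op2c.png',cv2.resize(s[150:350,180:400],(660,600)))
move_pose([.5,0,.30],[180,0,45]); move_pose(rig(0,-.14-.081,0)*[1,1,0]+[0,0,.30],[180,0,90+Y0]); hold(.2); gap('f1'); rowcheck('row3'); print(read_state()['clock'])
E
```

```text
f1 red 165 177 collar 211 gap mm 8.89 t 135.64
handle px [291.9047619  296.65396825]
cap [-0.0234 -0.0434] [257, 51, 7, 99, 454]
cap [ 0.0209 -0.0441] [301, 52, 7, 98, 494]
136.2917
```

View pics/row3.png

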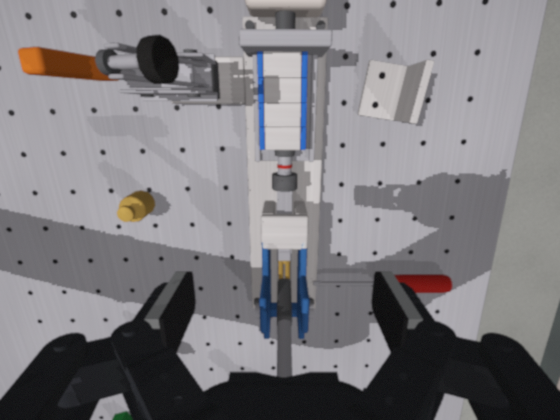

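View pics/op2c.png

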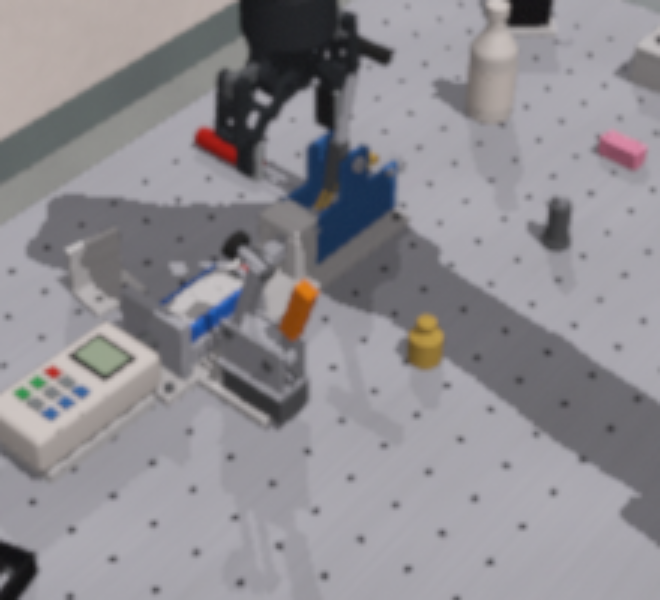

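View pics/f1z.png

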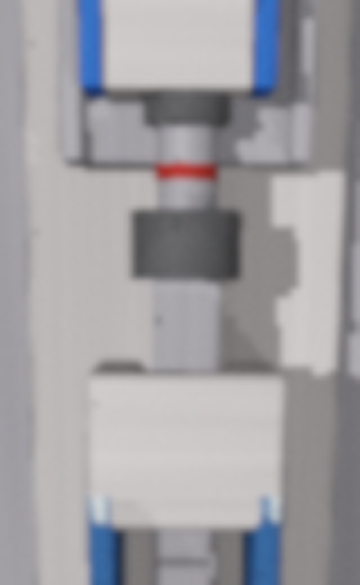

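```bash
python3 - <<'E'
from h import *
p=rig(0,-.13,0);p[2]=.25
C=cam('wrist',{'position':p,'eef_rot':[180,0,90+Y0]})
for n in('row1','row3','row2'):
    im=cv2.imread(f'pics/{n}.png');h=cv2.cvtColor(im,cv2.COLOR_BGR2HSV);m=cv2.inRange(h,(5,180,100),(18,255,255));m[:30]=0;m[100:]=0
    ys,xs=np.nonzero(m);print(n,xs.min(),xs.max(),ys.min(),ys.max(),xs.mean(),ys.mean())
for th in(0,.05,.1,.15,.2,1.4):
    q=[]
    for r in(.038,.071,.104):
        a=np.radians(16)+th;q.append(proj('',rig(-.132-r*np.sin(a),-.024,.046+r*np.cos(a)),C).round(1))
    print(th,q)
E
```

```text
row1 23 121 49 80 56.077399380804955 62.0890092879257
row3 19 108 48 79 57.16731517509728 62.16342412451362
row2 37 111 67 84 71.82608695652173 76.42830712303423
0 [array([112. ,  73.5]), array([76.9, 69.3]), array([31.2, 63.7])]
0.05 [array([110.2,  73.6]), array([73.3, 69.4]), array([25.3, 64.1])]
0.1 [array([108.5,  73.7]), array([69.8, 69.6]), array([19.9, 64.4])]
0.15 [array([106.9,  73.8]), array([66.7, 69.8]), array([15.1, 64.8])]
0.2 [array([105.4,  73.9]), array([63.8, 70.1]), array([10.9, 65.3])]
1.4 [array([105.7,  77.7]), array([73.7, 78.1]), array([42.4, 78.4])]
```

All four bars form one tight row, with caps at x -23/+21 mm. The clamp is open, its tip within about 0.05 rad of where it started. The nose gap is unchanged. Handing in.

```bash
python3 - <<'E'
from gap import *
p=read_state()['position']; line_to([p[0],p[1],.32],speed=.15)
move_pose(rig(0,-.14-.081,0)*[1,1,0]+[0,0,.32],[180,0,90+Y0]); hold(.3); gap('z1'); snap('top','z1t'); print(read_state()['ft_force'].round(1),read_state()['clock'])
finish_job()
E
```

```text
z1 red 171 182 collar 214 gap mm 8.37 t 137.71
handle px [287.56081946 285.06209987]
[-0.  -0.2  0.6] 137.7583
the job is handed in; nothing more can be done
```

View pics/z1t.png

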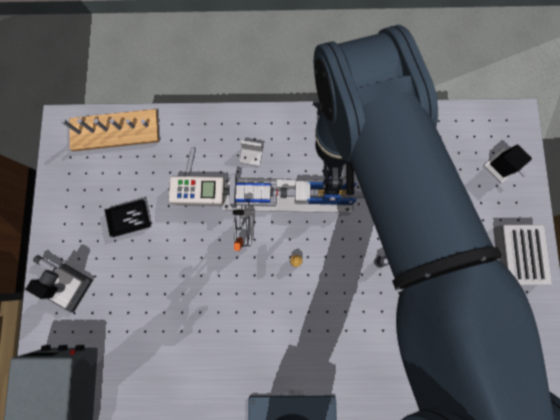

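I laid all four blue-ended bars in the channel, clamped the row, and pumped the lever until the white ring was inside the collar with the red ring still showing. Then I swung the clamp back open and handed in at 137.8 s. One of the bars had been knocked aside and was picked up from its new place. The green and pink look-alikes and the other objects looked unmoved in the last views that showed them. The arm hid some objects in the final picture.

**Last checks:**
- The row is tight and square, about 1 mm off the channel's centre line.
- The white ring is in and the red shows, with the nose pressed roughly 5 mm. It did not change over 5 s, nor after the clamp was opened.
- The clamp looks open to within about 0.05 rad.

**What failed or disagreed:**
- **Pawl not confirmed:** the third tooth needed several strokes. Each time I took the lever back, the ram slid back with it. I therefore left the lever near the end of its stroke, and the lever's friction may be holding the load instead of the pawl.
- **Clamp end stop:** while closing the clamp I pressed against its stop with about 64 N for a moment, more than I intended.
- **Rig position:** my estimate along the channel was about 4 mm off, judging by where the bars and clamp actually sat.

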